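# Pack the paint jars into the locked paint chest

## Task

Pack the loose paint jars into the wooden paint chest: squeeze the two side tabs of its locking cap and turn the cap so that its tongue swings clear of the lid, then press the spring pedal right down to its stop so that the catch lets the lid spring open. Stand every loose jar upright inside the chest, push the lid down until the catch clicks, and squeeze and turn the cap fully back until its tongue lies over the lid and both tabs have sprung out again. Leave the other things on the table where they are.

Things in the scene. Friction and masses are not known exactly. Their poses are not given: they have to be found in the camera images.
- chest: fixed wooden paint chest, open-topped box 230 (x) x 180 (y) x 85 mm high, walls and floor 5 mm, so inside 220 x 170 mm. Origin: centre of its underside on the table; z up. Its lid is hinged along the +y side; the pedal, its catch and the locking cap stand on the -y side. Closed, the lid's top is at z = 94 mm. Its place and yaw vary
- lid (a joint): lid angle in rad: 0 shut, 1.7 fully open (its free -y edge rises and swings over to lean 7 degrees beyond upright on the +y side). A light spring opens it (1.5 N at the free edge). The pedal's catch holds it shut (reading within 0.015 of 0); so does the locked cap's tongue. Pushed down near the free edge it clicks under the catch by itself, at 4 to 12 N, as it reaches 0
- lid_hinge (a point): point on the lid's hinge axis in the middle of its length; in chest coordinates (0, 90, 86) mm. The axis runs along the chest's x; the point turns with the lid. The lid is a panel 234 mm (x) by 184 mm wide, 8 mm thick, its underside in the hinge plane
- lid_edge (a point): point on the lid's upper face, middle of its free edge, 184 mm from the hinge axis; turns with the lid
- cap (a joint): angle of the locking cap in rad, counterclockwise from above: 0 locked (steel tongue over the lid), 1.2 unlocked (tongue swung clear, towards chest -x). At each end both tabs spring out into notches and lock it; it leaves a notch only while both tabs are squeezed in by 5 mm or more. Friction about 0.05 N m
- cap_grip (a point): on the cap's axis at mid-height of its tabs; chest coordinates (-60, -139, 124) mm. Turns with the cap: x from tab to tab (close the fingers along it), y along the tongue. Tabs: upright grey plates 28 x 28 mm, 60 mm over both, 48 squeezed in. Top disc 44 mm wide ends 23 mm above this point; tongue 65 mm long, 16 wide, 19 to 25 mm below it, stands clear over the lid; post 60 mm in diameter
- tab_a (a joint): travel of the tab on the cap's +x side in m: 0 sprung out, 0.006 squeezed fully in (spring 3.5 N rising to 8 N)
- tab_b (a joint): travel of the tab on the cap's -x side in m: 0 sprung out, 0.006 squeezed fully in (spring 3.5 N rising to 8 N)
- pedal (a joint): angle of the spring pedal in rad: 0 up at rest, 0.28 down at its stop (about 8 N on the pad there); it springs back up when let go
- pedal_pad (a point): where to press, on top of the steel pedal plate (60 mm along chest x, 105 along y), 90 mm out from its hinge; chest coordinates (55, -208, 43) mm at rest; sinks 25 mm to the stop. The catch is an upright arm 30 mm wide at chest (55, -120), reaching 120 mm up; it tilts outward 17 mm as the pedal goes down
- jar1: closed paint jar: upright cylinder, 64 mm tall; dark body 52 mm in diameter with a paper label, and from 44 mm up a black screw lid 55 mm in diameter; about 0.14 kg. Origin: centre of its underside, z up its axis (yaw means nothing). 2 to 4 of these jars stand on the table; absent ones read None from the start. In chest coordinates a jar standing on the chest's floor has z = 5 mm.
- jar2: closed paint jar: upright cylinder, 64 mm tall; dark body 52 mm in diameter with a paper label, and from 44 mm up a black screw lid 55 mm in diameter; about 0.14 kg. Origin: centre of its underside, z up its axis (yaw means nothing). 2 to 4 of these jars stand on the table; absent ones read None from the start. In chest coordinates a jar standing on the chest's floor has z = 5 mm.
- jar3: closed paint jar: upright cylinder, 64 mm tall; dark body 52 mm in diameter with a paper label, and from 44 mm up a black screw lid 55 mm in diameter; about 0.14 kg. Origin: centre of its underside, z up its axis (yaw means nothing). 2 to 4 of these jars stand on the table; absent ones read None from the start. In chest coordinates a jar standing on the chest's floor has z = 5 mm.
- jar4: closed paint jar: upright cylinder, 64 mm tall; dark body 52 mm in diameter with a paper label, and from 44 mm up a black screw lid 55 mm in diameter; about 0.14 kg. Origin: centre of its underside, z up its axis (yaw means nothing). 2 to 4 of these jars stand on the table; absent ones read None from the start. In chest coordinates a jar standing on the chest's floor has z = 5 mm.
- paperweight: bystander: dark wooden bar 150 x 26 x 18 mm lying on the table; origin under its centre
- brush: bystander: paint brush 160 mm long lying on the table
- fan: bystander: folded fan 200 mm long, 26 mm wide, 12 mm high, lying; origin at one end
- palette: bystander: white round palette plate 140 mm in diameter, 16 mm high
- flask: bystander: dark steel flask 68 mm in diameter, 240 mm tall
- paint_bottle: bystander: paint bottle 64 mm in diameter, 170 mm tall
- water_cup: bystander: white cup 84 mm in diameter, 80 mm tall
- ink_bowl: bystander: bowl 120 mm in diameter, 50 mm tall
There are look-alikes about, which are no part of the job. Leave any pink look-alike of the jar2 alone. What is shaped like the jar3 but green is not meant.

How it is judged:
By the outcome, as a careful person would: the job done as asked, in the order asked, and still so for the second after the job is handed in, with the robot touching nothing.
Of jar1, jar2, jar3, jar4 only 2 to 4 are there at a start; the rules pass over those that are not, and their reading is None.
At some moment in a run one of jar1, jar2, jar3, jar4 may be knocked a few centimetres aside while the robot is not near it.
It also fails if it takes over 210 s, if anything falls off the work surface, if the arm or the gripper's body presses on something with over 40 N, if the wrist force passes 120 N, or if a joint passes its speed limit or range.

## Robot

A 6-joint arm with a two-finger parallel gripper is mounted at the origin on the work surface. World frame = base frame: x ahead of the robot, y to its left, z up, the work surface at z = 0. Lengths are in mm, angles in rad, forces in N, time in s.
With the tool pointing down it reaches from about 300 to 775 mm from the base axis. Payload 14.6 kg.
Tool frame: the origin (TCP) lies between the finger pads; the fingertips stand 22 mm ahead of it and the grasp point (between the pads) lies 3 mm ahead of it (manip.tcp_to_tips is the distance from the TCP to the fingertips, in mm); y points along the fingers, z is the direction in which the jaws open and shut, and the axes are right-handed (so a half turn about y gives the same grasp; the last joint's range is limited). The gripper opens to 94 mm and grips with 3 to 60 N. Pads are 16 mm wide; open, the fingers measure 119 mm over their backs; the gripper's body (75 mm by 177 mm) begins 78 mm behind the grasp point.
Start: joints at [-0.067, 0.3, 1.521, -0, 1.321, -0.067], TCP at [549.99, -0.002, 227.446] pointing down, gripper open.
Joint ranges: [-3.03, 3.03], [-0.79, 2.21], [0.23, 2.52], [-1.04, 4.18], [0, 3.07], [-2.55, 2.55]. Speed limits (rad/s): [2.22, 2.22, 2.57, 3.14, 3.14, 3.14].

## Interface

Orientations are given as [roll, pitch, yaw] about the fixed x, y, z axes, in that order (R = Rz(yaw) Ry(pitch) Rx(roll)).
In Python, from cell import manip gives the robot as it stands.
- The arm moves only by the shell command python3 -m jog 'ROWS' [OPENING] [FORCE]. ROWS is JSON, one flat list of numbers, 6 for each row, row after row: the shift along the tool's x, y, z in mm, then the turn, a rotation vector about the tool's x, y, z in degrees. A call has 1 to 10 rows; each row is the pose to reach, as a shift and turn from the pose commanded when the call began, along the tool's axes at that moment; what a row does not reach only later rows make up. A row lasts 1/12 s, in which the tool goes at most 41.7 mm and 7.16 degrees, less where a joint would pass 70% of its speed; a pose out of reach is approached as far as the arm can. A call with a gripper value outside its range is refused whole. OPENING is the finger opening in mm, from 0 to 94, set as the call begins (- or left out, the last holds). The fingers move at their own pace and stop on an object; FORCE is the grip in N (left out, the last holds). Time passes only in rows, so rows that repeat a pose let the fingers close. It gives the time, the measured TCP pose, the force and the opening at its end, in the units of the state.
- manip.read_state(): the state, without advancing time (a new reading comes with each control period).
- manip.camera(name): name is "scene" or "side" or "wrist"; returns a dict with "img" (480x640x3 uint8, red, green, blue), "intrinsics" (3x3 intrinsics, pixels), "k1" (the pictures are not rectified: a ray, as slopes to the right and down, at radius r is drawn at 1 + k1 r^2 times it, then the intrinsics apply), "origin" and "orientation" of the camera in the world. Camera axes: x right, y down, z forward; pixel columns grow to the right and rows downward; lengths in mm; the calibration is good to about 2 mm. A picture is of the moment at which its call begins. There is no depth.
- manip.sign_off(): hands the job in, once; it reports no verdict.
Trained networks look in a picture, given as the dict that the camera call returned (one of the last four; its "shot" number tells which), for a name from the list of things; names that differ only in an ending like _2 or _b are one class to them, and where a whole thing is asked for, a point or a joint stands for the part that bears it (a point fixed in the world has none). Each returns a list of dicts, best first, with "score" (0 to 1); they miss things now and then, are a little off and sometimes report something else, mostly with a low value. They report only what shows in the picture. A call takes as long as a camera call. They do not tell look-alikes from the thing itself.
- manip.masks_of(thing, picture): "pixels" (480x640 bool, what is visible of it) and "xy" ([column, row] in pixels, amid what is visible of it).
- manip.tip_of(thing, picture): "xy" ([column, row] in pixels: a listed point, or the origin of a listed thing).
The state is a dict: "clock": time; "joints": joint angles; "qd": joint speeds; "effort": joint torques, N m; "eef_pos": TCP position; "eef_rot": TCP orientation; "wrist_force": force on the tool from outside, world axes, zero at the start; "moment": the same for the moment, N m; "finger_gap": finger opening in mm.
Only numpy, scipy, OpenCV 4.12 (cv2) and the standard library are available. Lean on these libraries where they do the work, as an engineer would, in place of code of your own. Each camera call takes 0.05 s, during which the arm holds its last target.

## Working session

There is one attempt and no reset: what is moved stays moved. The work goes in short steps, Python scripts to look and compute and a shell command to move; the robot and the scene stay as the last step left them, time stands still between calls to the robot, and variables do not carry over. Pictures are saved under pics/ and viewed, and the job is handed in when it is done.

```bash
ls -la; mkdir -p pics; python3 - <<'E'
from cell import manip
import cv2
print(manip.read_state())
for n in ["scene","side","wrist"]:
    p=manip.camera(n); cv2.imwrite(f"pics/{n}0.png",p["img"][:,:,::-1]); print(n,p["intrinsics"],p["k1"],p["origin"],p["orientation"],p["shot"])
E
```

```text
total 12
drwxr-xr-x  3 agent agent 4096 Dec  6 01:47 .
drwxr-xr-x 23 root  root  4096 Dec  6 01:47 ..
drwxr-xr-x  2 agent agent 4096 Dec  6 01:47 pics
{'clock': 0.0, 'joints': array([-6.66011924e-02,  3.00481277e-01,  1.52158677e+00, -2.85701281e-05,
        1.32070258e+00, -6.66125698e-02]), 'qd': array([ 0.00022777, -0.00068328, -0.00041238, -0.00013908, -0.00053334,
       -0.00121546]), 'effort': array([-1.53750298e-03, -5.31805658e+01, -3.52735734e+01,  7.07558286e-02,
        2.43994006e-02, -4.79655944e-05]), 'eef_pos': array([5.49758971e+02, 5.58954299e-03, 2.26878328e+02]), 'eef_rot': array([-1.57197353e+00,  5.07985102e-05, -1.57077789e+00]), 'wrist_force': array([ 0.24017244, -0.74557644,  0.50583055]), 'moment': array([-0.02880879, -0.01484487, -0.00143906]), 'finger_gap': 93.8646269507779}
scene [[529.52215821   0.         318.17174366]
 [  0.         529.52215821 241.05104826]
 [  0.           0.           1.        ]] 0.014705947289281297 [1147.5945463  -980.01530555  998.53362886] [-2.24424830e+00 -1.21388765e-03  5.59262645e-01] 1
side [[467.42958629   0.         312.53877709]
 [  0.         467.42958629 239.59076704]
 [  0.           0.           1.        ]] -0.05456725645317278 [478.18548597 791.85063494 955.56261478] [-2.40527016e+00  2.75566660e-03 -3.08817314e+00] 2
wrist [[335.97418469   0.         318.22652731]
 [  0.         335.97418469 244.18275385]
 [  0.           0.           1.        ]] -0.02042854116775343 [550.42214674  80.03138214 384.23410817] [ 2.86410406e+00  5.16705960e-05 -1.59761617e-04] 3
```

View pics/scene0.png

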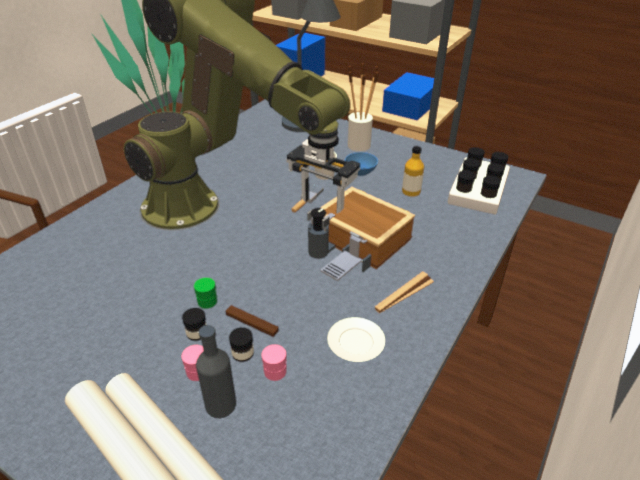

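View pics/side0.png

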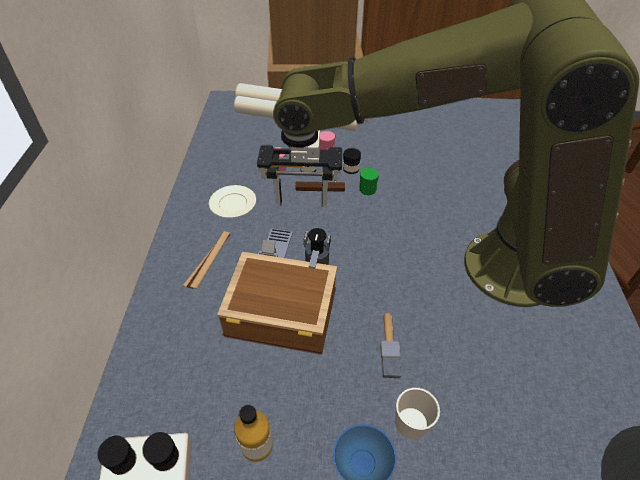

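View pics/wrist0.png

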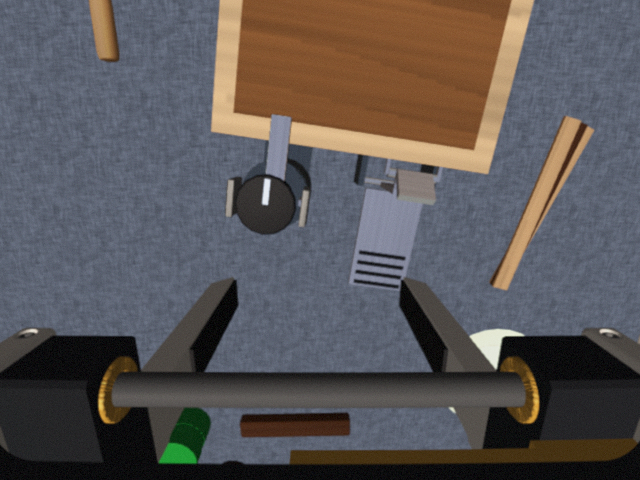

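The scene view shows black-lidded jars at about (195,323) and (241,344), pink look-alikes at (195,362) and (274,361), and a green one at (205,292). The black bottles in the white rack at about (480,175) are not loose. The side view shows the closed lid at about (280,290), the cap at (317,243) and the pedal at (275,240). In the wrist view the cap is at (266,204), with its tongue over the lid.

```bash
cat > h.py <<'E'
import numpy as np, cv2
from cell import manip
from scipy.spatial.transform import Rotation as Rot
from scipy.optimize import least_squares
def R(c): return Rot.from_euler('xyz',c["orientation"]).as_matrix()
def proj(c,P):
    P=np.atleast_2d(P); q=(P-np.array(c["origin"]))@R(c); s=q[:,:2]/q[:,2:]
    r2=(s**2).sum(1,keepdims=True); s=s*(1+c["k1"]*r2); K=c["intrinsics"]
    return s*[K[0,0],K[1,1]]+K[:2,2]
def ray(c,xy):
    K=c["intrinsics"]; d=(np.array(xy,float)-K[:2,2])/[K[0,0],K[1,1]]; s=d.copy()
    for _ in range(10): s=d/(1+c["k1"]*(s@s))
    v=R(c)@np.array([s[0],s[1],1]); return np.array(c["origin"]),v/np.linalg.norm(v)
def onz(c,xy,z):
    o,v=ray(c,xy); return o+v*(z-o[2])/v[2]
def save(img,name,box=None,k=1):
    if box: img=img[box[1]:box[3],box[0]:box[2]]
    if k!=1: img=cv2.resize(img,None,fx=k,fy=k,interpolation=cv2.INTER_CUBIC)
    cv2.imwrite("pics/"+name,img[:,:,::-1])
def snap(n): return manip.camera(n)
def chestR(p): return Rot.from_euler('z',p[2]).as_matrix()
def c2w(p,P): return np.atleast_2d(P)@chestR(p).T+[p[0],p[1],0]
def st():
    s=manip.read_state(); print({k:np.round(s[k],3) for k in ["clock","joints","eef_pos","eef_rot","wrist_force","moment","finger_gap"]}); return s
E
python3 - <<'E'
from h import *
obs=[]
L={"lid_edge":(0,-94,94),"lid_hinge":(0,90,86),"cap_grip":(-60,-139,124),"pedal_pad":(55,-208,43),"chest":(0,0,0)}
for n in ["scene","side","wrist"]:
    c=snap(n)
    for t in L:
        d=manip.tip_of(t,c)
        for q in d[:2]: print(n,t,np.round(q["xy"],1),round(q["score"],2))
        if d and d[0]["score"]>.4 and t!="chest": obs.append((c,t,d[0]["xy"]))
    for t in ["jar1","flask","water_cup","palette","paperweight","brush","fan","paint_bottle","ink_bowl"]:
        for q in manip.masks_of(t,c):
            print(n,t,np.round(q["xy"],1),round(q["score"],2),q["pixels"].sum(),np.round(onz(c,q["xy"],50 if t=="jar1" else 0)[:2]) )
def f(p): return np.concatenate([proj(c,c2w(p,L[t]))[0]-xy for c,t,xy in obs])
r=least_squares(f,[580,200,-.1],loss='soft_l1',x_scale=[10,10,.1]);print(r.x)
for (c,t,xy),e in zip(obs,f(r.x).reshape(-1,2)):print(t,np.round(e,1))
E
```

```text
scene lid_edge [341.6 225.8] 0.83
scene lid_hinge [380.5 200. ] 0.89
scene cap_grip [360.5 171.8] 0.49
scene pedal_pad [335.5 268. ] 0.92
scene chest [364.8 238.9] 0.61
scene chest [304.8 202.5] 0.35
scene jar1 [239.6 344.5] 0.94 681 [ 567. -392.]
scene jar1 [206.6 293.5] 0.9 607 [ 391. -305.]
scene jar1 [195.4 319.9] 0.72 546 [ 429. -389.]
scene jar1 [274.8 360.4] 0.69 700 [ 663. -386.]
scene jar1 [189.8 356.7] 0.59 491 [ 495. -479.]
scene jar1 [367.1 215. ] 0.43 2860 [577. 216.]
scene flask [214.1 379.7] 0.56 2589 [ 552. -473.]
scene flask [356.  334.5] 0.53 1966 [ 761. -183.]
scene water_cup [324.8 172.5] 0.58 105 [294. 430.]
scene palette [357.3 335.8] 0.83 1967 [ 765. -185.]
scene paperweight [255.3 319.3] 0.78 644 [ 519. -275.]
scene brush [310.2 198.7] 0.71 313 [341. 261.]
scene fan [312.6 197.8] 0.69 255 [345. 269.]
scene fan [404.  292.7] 0.62 689 [799.  15.]
scene paint_bottle [413.7 173.1] 0.75 808 [568. 597.]
scene ink_bowl [365.1 163. ] 0.93 406 [386. 567.]
side lid_edge [290.1 256.7] 0.95
side lid_edge [257.9 446.1] 0.2
side cap_grip [317.3 238.4] 0.82
side pedal_pad [2
[... 961 characters left out ...]
 jar1 [185.1 436.9] 0.97 1943 [ 384. -266.]
wrist jar1 [232.3 463.3] 0.62 53 [ 440. -309.]
wrist jar1 [301.  202.1] 0.19 387 [534.  28.]
wrist flask [228.4 189.7] 0.29 423 [448.  35.]
wrist palette [493.  339.9] 0.64 850 [ 779. -160.]
wrist paperweight [295.8 425.7] 0.64 2482 [ 519. -297.]
wrist brush [103.3  32.7] 0.91 1413 [331. 196.]
wrist fan [545.3 187.3] 0.92 4438 [811.  38.]
wrist paint_bottle [366.7  95.9] 0.62 59113 [602. 134.]
[ 5.90259930e+02  1.71609285e+02 -1.29775825e-01]
lid_edge [4.  0.8]
lid_hinge [1.4 0.8]
cap_grip [-41.3  45.5]
pedal_pad [0.2 0.9]
lid_edge [-2.3  2.4]
cap_grip [-1.5  2. ]
pedal_pad [ 0.9 -0.1]
lid_edge [-1.2 -2. ]
cap_grip [-0.   3.5]
pedal_pad [-0.2  0. ]
```

```bash
python3 - <<'E'
from h import *
p=[590.26,171.6,-.1298]
P=[(-117,-94,94),(117,-94,94),(117,90,94),(-117,90,94),(-117,-94,86),(117,-94,86),(-60,-139,124),(-60,-139,147),(-90,-139,124),(-30,-139,124),(55,-208,43),(-60,-74,102),(70,-120,120),(40,-120,120)]
for n,box,k in [("side",(180,190,380,390),4),("wrist",(160,60,560,310),2)]:
    c=snap(n); im=c["img"].copy()
    im=cv2.resize(im[box[1]:box[3],box[0]:box[2]],None,fx=k,fy=k)
    for q in proj(c,c2w(p,P)): 
        cv2.circle(im,tuple(int(v) for v in (q-box[:2]+.5)*k),3,(255,0,0),1)
    save(im,n+"_ov.png")
c=snap("scene");save(c["img"],"scene_c.png",(150,260,350,460),4)
E
```

```text
(no output)
```

View pics/side_ov.png

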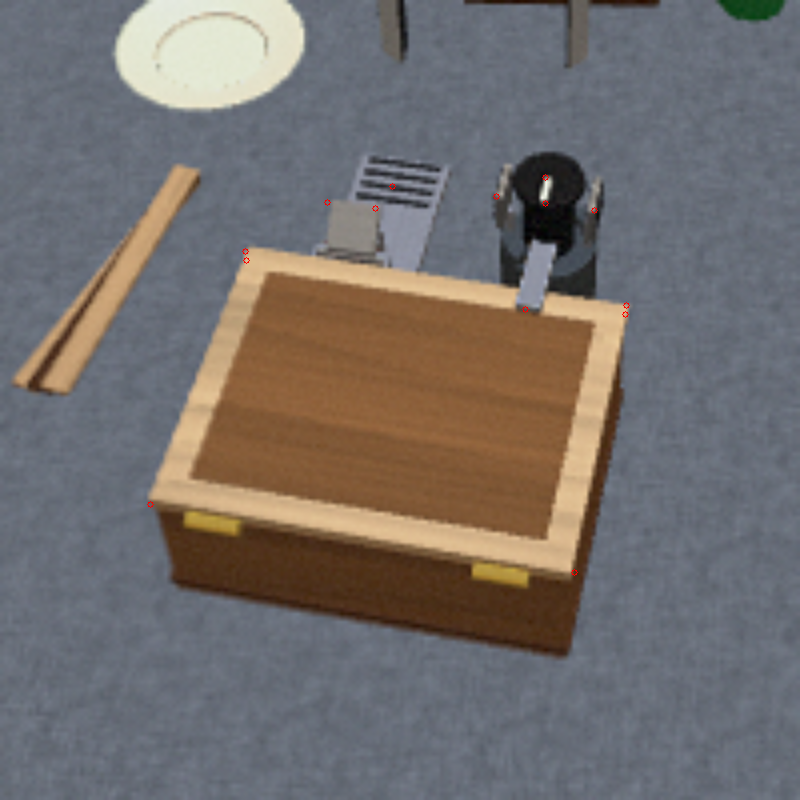

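View pics/wrist_ov.png

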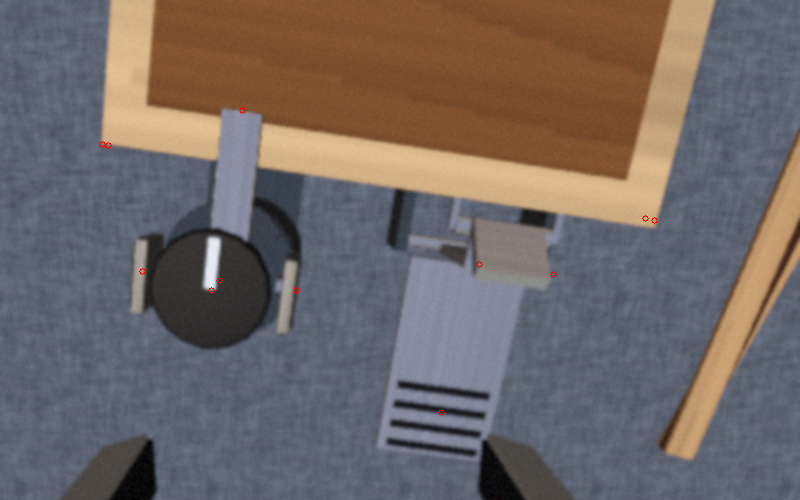

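View pics/scene_c.png

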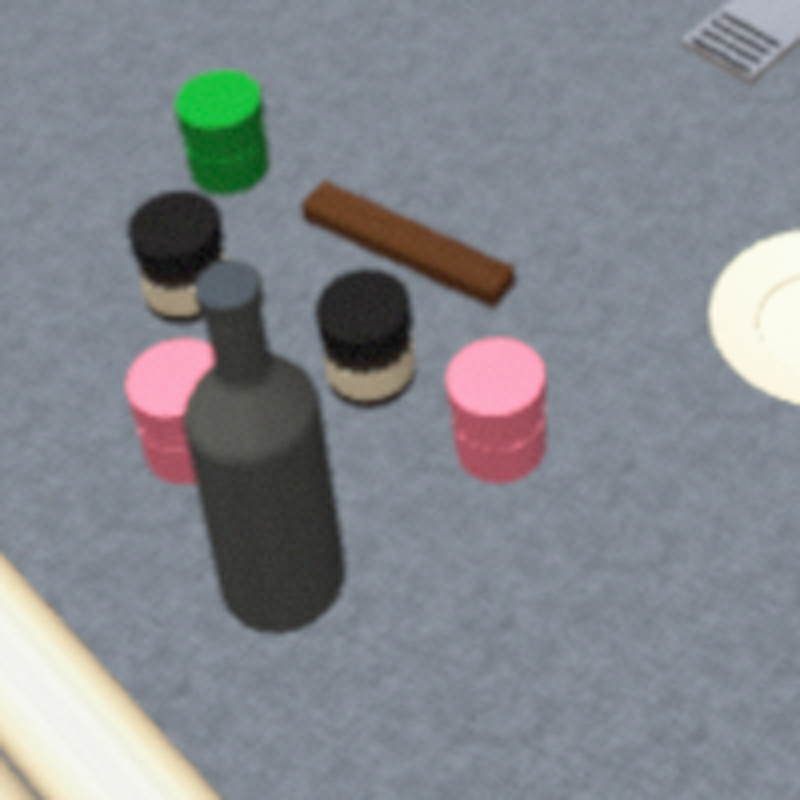

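```bash
python3 - <<'E'
from h import *
s=snap("side");w=snap("wrist")
o=[(w,(-117,-94,94),(211,133.5)),(w,(117,-94,94),(488.5,173.5)),(w,(-60,-139,147),(265,204.5)),(w,(-60,-74,104),(280,116)),
(s,(117,-94,94),(241.7,252)),(s,(-117,-94,94),(337,265.7)),(s,(117,90,94),(217.5,316.2)),(s,(-117,90,94),(323.5,333)),(s,(-60,-139,147),(317,235))]
def f(p): return np.concatenate([(proj(c,c2w(p,P))[0]-xy) for c,P,xy in o])
r=least_squares(f,[590,171,-.13],loss='soft_l1',x_scale=[10,10,.1]);print(r.x);print(np.round(f(r.x).reshape(-1,2),1))
p=r.x
for n,P in [("cap",(-60,-139,124)),("pad",(55,-208,43)),("catch",(55,-120,120)),("lid",(0,-90,94))]: print(n,c2w(p,P).round(1), np.hypot(*c2w(p,P)[0][:2]))
st()
E
```

```text
[ 5.90300834e+02  1.70443080e+02 -1.31871802e-01]
[[-0.4 -0.5]
 [-2.3 -2.3]
 [-0.3  1.6]
 [ 0.5 -0.2]
 [-0.7  0. ]
 [-0.9 -0. ]
 [-0.4 -1.2]
 [-0.5 -0.7]
 [-1.1 -1.4]]
cap [[512.5  40.5 124. ]] 514.1453989934223
pad [[617.5 -43.   43. ]] 618.9676251190849
catch [[629.   44.3 120. ]] 630.5991764119813
lid [[578.5  81.2  94. ]] 584.1414127659825
{'clock': np.float64(2.65), 'joints': array([-0.067,  0.3  ,  1.521, -0.   ,  1.321, -0.067]), 'eef_pos': array([ 5.50003e+02, -9.00000e-03,  2.27443e+02]), 'eef_rot': array([-1.571, -0.   , -1.571]), 'wrist_force': array([-0.486, -0.06 ,  0.499]), 'moment': array([ 0.022,  0.059, -0.046]), 'finger_gap': np.float64(93.845)}
```

```bash
cat >> h.py <<'E'
CH=np.array([590.3,170.5,-0.132])
def plan(pos,jaw_deg,s=None):
    "pos = TCP world target; jaw_deg = jaw axis yaw in world"
    s=s or manip.read_state(); R0=Rot.from_euler('xyz',s["eef_rot"]).as_matrix()
    a=np.radians(jaw_deg); z=np.array([np.cos(a),np.sin(a),0]); y=np.array([0,0,-1.]); x=np.cross(y,z)
    Rt=np.stack([x,y,z],1); d=R0.T@(np.array(pos)-s["eef_pos"]); rv=Rot.from_matrix(R0.T@Rt).as_rotvec(degrees=True)
    print("PLAN shift",d.round(1),"rot",rv.round(2)); 
YD=np.degrees(CH[2])
E
python3 - <<'E'
from h import *
plan(list(c2w(CH,(-60,-139,0))[0][:2])+[200],YD)
E
```

```text
PLAN shift [-40.6  27.4 -37.5] rot [0.   7.56 0.  ]
```

```bash
python3 -m jog '[-20,14,-19,0,3.8,0,-40.6,27.4,-37.5,0,7.56,0,-40.6,27.4,-37.5,0,7.56,0,-40.6,27.4,-37.5,0,7.56,0,-40.6,27.4,-37.5,0,7.56,0]' 94; python3 - <<'E'
from h import *
c=snap("wrist"); save(c["img"],"w1.png")
P=[(-60,-139,147),(-90,-139,124),(-30,-139,124),(-60,-74,105),(-117,-94,94),(117,-94,94)]
for q in proj(c,c2w(CH,P)): print(q.round(1))
im=c["img"].copy()
for q in proj(c,c2w(CH,P)): cv2.circle(im,tuple(int(round(v)) for v in q),2,(255,0,0),-1)
save(im,"w1o.png")
s=snap("side");save(s["img"],"s1.png")
st()
E
```

```text
clock: 3.07
eef_pos: [513.0, 40.5, 200.6]
eef_rot: [-1.57, 0.0, -1.702]
wrist_force: [0.2, -0.2, -0.7]
finger_gap: 94.4
[316.4 272.8]
[275.7 261.7]
[357.3 261.7]
[316.6 169.7]
[244.  194.9]
[540.  195.5]
{'clock': np.float64(3.167), 'joints': array([ 0.007,  0.245,  1.655, -0.   ,  1.24 ,  0.139]), 'eef_pos': array([513.163,  40.101, 200.544]), 'eef_rot': array([-1.57 ,  0.   , -1.703]), 'wrist_force': array([-0.056,  0.116,  0.903]), 'moment': array([ 0.002,  0.018, -0.005]), 'finger_gap': np.float64(93.932)}
```

View pics/w1o.png

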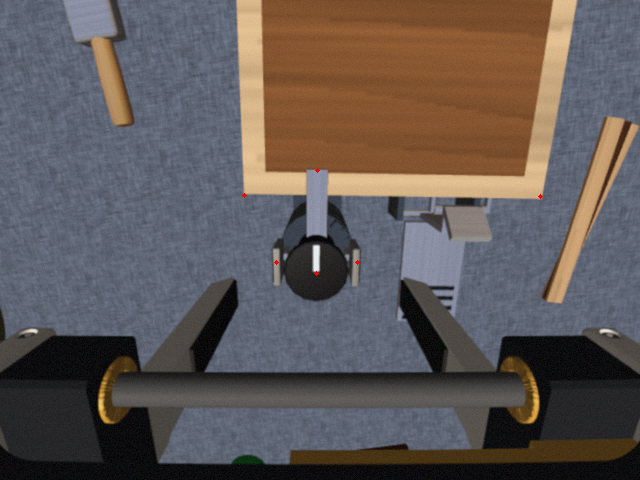

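View pics/s1.png

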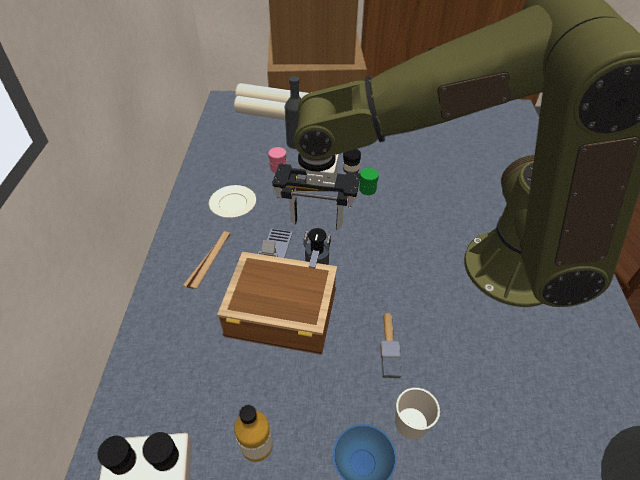

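The overlay lands on both tabs, at (276,262) and (357,262), and on the tongue tip and lid corners. I'll descend and squeeze.

```bash
python3 -m jog '[0,25,0,0,0,0,0,50,0,0,0,0,0,73,0,0,0,0,0,73,0,0,0,0,0,73,0,0,0,0]' 94 && python3 -m jog '[0,0,0,0,0,0,0,0,0,0,0,0,0,0,0,0,0,0,0,0,0,0,0,0,0,0,0,0,0,0,0,0,0,0,0,0,0,0,0,0,0,0,0,0,0,0,0,0,0,0,0,0,0,0,0,0,0,0,0,0]' 40 25; python3 - <<'E'
from h import *
c=snap("wrist"); save(c["img"],"w2.png");st()
E
```

```text
clock: 3.58
eef_pos: [512.7, 40.2, 127.1]
eef_rot: [-1.572, -0.0, -1.703]
wrist_force: [1.0, -0.1, 0.8]
finger_gap: 94.0
clock: 4.42
eef_pos: [511.6, 40.8, 127.6]
eef_rot: [-1.573, -0.0, -1.703]
wrist_force: [-12.6, 1.0, 13.1]
finger_gap: 46.9
{'clock': np.float64(4.467), 'joints': array([0.008, 0.328, 1.732, 0.   , 1.083, 0.14 ]), 'eef_pos': array([511.616,  40.754, 127.566]), 'eef_rot': array([-1.573, -0.   , -1.703]), 'wrist_force': array([-12.32 ,   0.641,  13.171]), 'moment': array([0.178, 2.378, 0.009]), 'finger_gap': np.float64(46.803)}
```

View pics/w2.png

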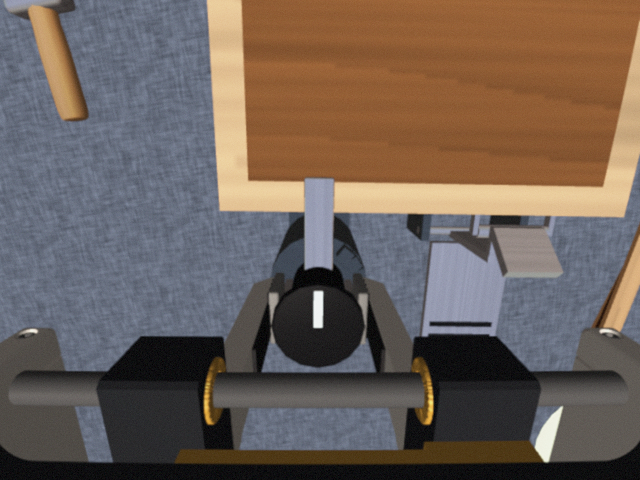

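```bash
python3 -m jog '[0,-1,-1.2,0,0,0,0,-1,-1.2,0,0,0,0,-1,-1.2,0,0,0]'
```

```text
clock: 4.72
eef_pos: [511.4, 40.8, 127.8]
eef_rot: [-1.571, 0.0, -1.703]
wrist_force: [2.2, 0.5, -2.8]
finger_gap: 46.9
```

```bash
python3 -m jog '[0,0,0,0,-4,0,0,0,0,0,-8,0,0,0,0,0,-12,0,0,0,0,0,-16,0,0,0,0,0,-20,0,0,0,0,0,-24,0,0,0,0,0,-28,0,0,0,0,0,-32,0,0,0,0,0,-36,0,0,0,0,0,-36,0]' && python3 -m jog '[0,0,0,0,-4,0,0,0,0,0,-8,0,0,0,0,0,-12,0,0,0,0,0,-16,0,0,0,0,0,-20,0,0,0,0,0,-24,0,0,0,0,0,-28,0,0,0,0,0,-32,0,0,0,0,0,-33,0,0,0,0,0,-33,0]';python3 - <<'E'
from h import *
c=snap("wrist"); save(c["img"],"w3.png");st()
E
```

```text
clock: 5.55
eef_pos: [511.5, 40.8, 127.9]
eef_rot: [-1.57, -0.0, -1.071]
wrist_force: [3.6, 0.9, -4.4]
finger_gap: 46.7
clock: 6.38
eef_pos: [511.5, 40.9, 127.9]
eef_rot: [-1.57, -0.0, -0.501]
wrist_force: [4.4, 2.9, -6.7]
finger_gap: 46.9
{'clock': np.float64(6.433), 'joints': array([ 0.008,  0.326,  1.734,  0.   ,  1.081, -1.061]), 'eef_pos': array([511.528,  40.912, 127.91 ]), 'eef_rot': array([-1.57 , -0.   , -0.502]), 'wrist_force': array([ 4.407,  2.641, -6.412]), 'moment': array([ 0.501, -1.109, -0.194]), 'finger_gap': np.float64(47.174)}
```

View pics/w3.png

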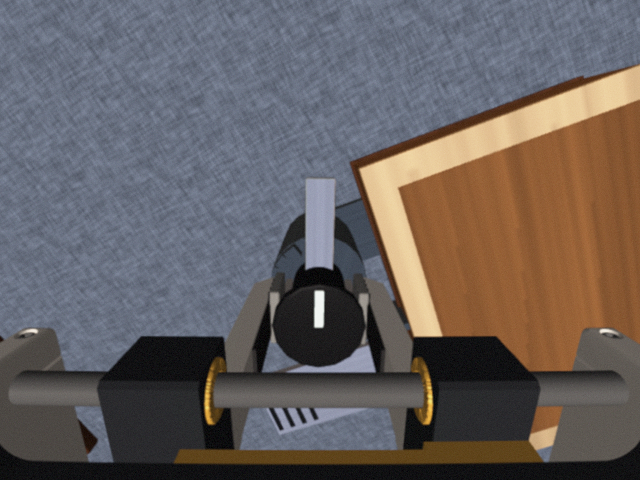

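The cap turned with the gripper, and the tongue at (320,215) is clear of the lid. Release and rise.

```bash
python3 -m jog '[0,0,0,0,0,0,0,0,0,0,0,0,0,0,0,0,0,0,0,0,0,0,0,0,0,0,0,0,0,0,0,0,0,0,0,0]' 90 && python3 -m jog '[0,-30,0,0,0,0,0,-70,0,0,0,0,0,-110,0,0,0,0,0,-110,0,0,0,0]';python3 - <<'E'
from h import *
c=snap("wrist"); save(c["img"],"w4.png",(220,140,420,340),3);st()
P=c2w(CH,(55,-208,0))[0]; plan([P[0],P[1],200],YD)
E
```

```text
clock: 6.93
eef_pos: [511.3, 40.7, 128.3]
eef_rot: [-1.571, -0.0, -0.499]
wrist_force: [0.4, 0.4, -0.4]
finger_gap: 83.8
clock: 7.27
eef_pos: [513.3, 40.8, 245.6]
eef_rot: [-1.566, -0.009, -0.499]
wrist_force: [0.7, -0.0, 0.9]
finger_gap: 90.2
{'clock': np.float64(7.317), 'joints': array([ 0.008,  0.204,  1.606, -0.   ,  1.324, -1.064]), 'eef_pos': array([512.525,  40.785, 241.904]), 'eef_rot': array([-1.567, -0.006, -0.499]), 'wrist_force': array([-0.269, -0.144, -1.215]), 'moment': array([ 0.038, -0.051, -0.017]), 'finger_gap': np.float64(89.9)}
PLAN shift [131.9  42.6 -23.5] rot [-0.38 68.99  0.19]
```

View pics/w4.png

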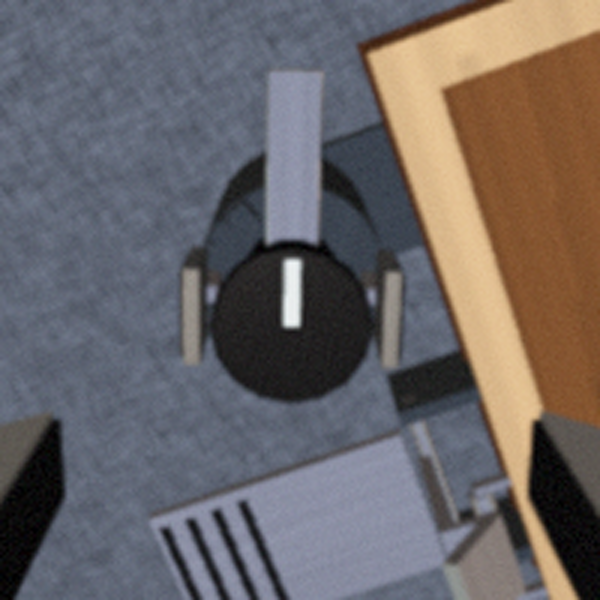

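Both tabs have sprung out in the unlocked position. Next is the pedal.

```bash
python3 -m jog '[13,4,-2.3,0,6.9,0,26,8,-4.6,0,13.8,0,39,12,-7,0,20.7,0,52,16,-9.3,0,27.6,0,66,20,-11.6,0,34.5,0,79,24,-14,0,41.4,0,92,28,-16,0,48.3,0,105,32,-18.6,0,55.2,0,118,36,-21,0,62.1,0,132,39,-23.5,0,69,0]' 0 20 && python3 -m jog '[0,0,0,0,0,0,0,0,0,0,0,0,0,0,0,0,0,0]';python3 - <<'E'
from h import *
c=snap("wrist"); save(c["img"],"w5.png");st()
P=c2w(CH,(55,-208,0))[0]; plan([P[0],P[1],73],YD)
E
```

```text
clock: 8.15
eef_pos: [615.9, -43.3, 197.2]
eef_rot: [-1.573, -0.0, -1.709]
wrist_force: [-0.3, -0.5, 0.4]
finger_gap: 26.4
clock: 8.4
eef_pos: [615.4, -42.6, 198.5]
eef_rot: [-1.572, 0.0, -1.699]
wrist_force: [0.1, 0.3, -0.4]
finger_gap: 6.8
{'clock': np.float64(8.45), 'joints': array([-0.128,  0.472,  1.351,  0.   ,  1.319, -0.   ]), 'eef_pos': array([615.499, -42.449, 198.955]), 'eef_rot': array([-1.571,  0.   , -1.699]), 'wrist_force': array([ 0.353, -0.144,  0.68 ]), 'moment': array([ 0.048, -0.004, -0.018]), 'finger_gap': np.float64(2.979)}
PLAN shift [  0.2 126.    2. ] rot [ 0.02  0.22 -0.  ]
```

View pics/w5.png

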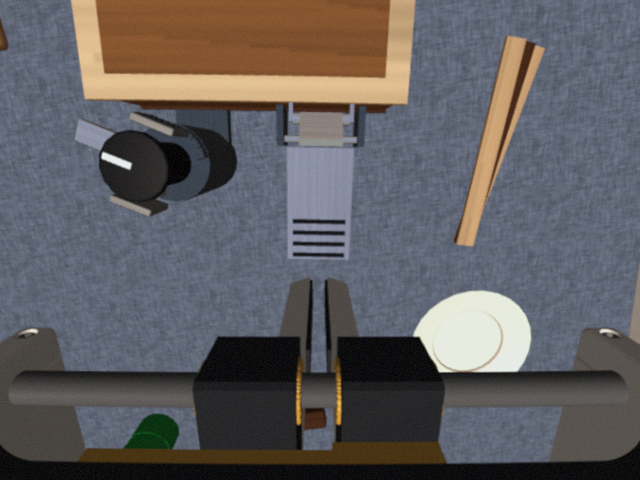

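```bash
python3 -m jog '[0,32,2,0,0.2,0,0,65,2,0,0.2,0,0,98,2,0,0.2,0,0,126,2,0,0.2,0,0,126,2,0,0.2,0,0,126,2,0,0.2,0]' && python3 -m jog '[0,6,0,0,0,0,0,12,0,0,0,0,0,18,0,0,0,0,0,23,0,0,0,0,0,28,0,0,0,0,0,30,0,0,0,0,0,31,0,0,0,0,0,31,0,0,0,0]'
```

```text
clock: 8.95
eef_pos: [617.5, -42.8, 73.0]
eef_rot: [-1.572, 0.0, -1.704]
wrist_force: [0.2, 0.3, 0.9]
finger_gap: 0.6
clock: 9.62
eef_pos: [618.8, -43.0, 42.8]
eef_rot: [-1.569, 0.001, -1.706]
wrist_force: [1.1, 2.1, 8.8]
finger_gap: 0.6
```

```bash
python3 -m jog '[0,1,0,0,0,0,0,2,0,0,0,0,0,3,0,0,0,0,0,3,0,0,0,0]' ;python3 - <<'E'
from h import *
c=snap("side"); save(c["img"],"s6.png");st()
E
```

```text
clock: 9.95
eef_pos: [619.2, -42.9, 41.5]
eef_rot: [-1.568, 0.001, -1.706]
wrist_force: [-5.2, 3.3, 22.7]
finger_gap: 0.1
{'clock': np.float64(10.0), 'joints': array([-1.280e-01,  6.540e-01,  1.465e+00,  1.000e-03,  1.020e+00,
        6.000e-03]), 'eef_pos': array([619.145, -42.844,  41.501]), 'eef_rot': array([-1.568e+00,  1.000e-03, -1.706e+00]), 'wrist_force': array([-4.904,  3.369, 22.245]), 'moment': array([0.889, 0.857, 0.039]), 'finger_gap': np.float64(0.552)}
```

View pics/s6.png

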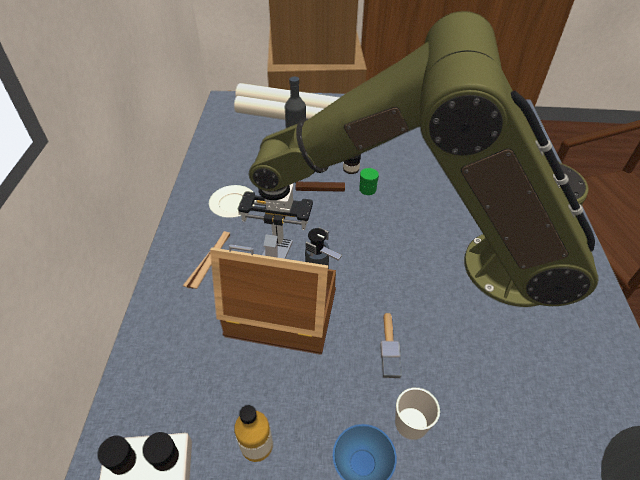

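At the stop the force rose to 22 N, and the lid is swinging up at (270,280). Rise and look for the jars.

```bash
python3 -m jog '[0,-30,0,0,0,0,0,-70,0,0,0,0,0,-110,0,0,0,0,0,-150,0,0,0,0,0,-190,0,0,0,0,0,-230,0,0,0,0,0,-250,0,0,0,0,0,-250,0,0,0,0]' 94 ;python3 - <<'E'
from h import *
plan([500,-330,290],0)
E
```

```text
clock: 10.67
eef_pos: [618.9, -43.3, 294.5]
eef_rot: [-1.563, 0.0, -1.706]
wrist_force: [-0.5, 0.6, 0.5]
finger_gap: 50.3
PLAN shift [300.1   3.8 -79.2] rot [-0.44 -7.75  0.02]
```

```bash
python3 -m jog '[40,-6,-10,0,-1,0,80,-12,-20,0,-2,0,120,-18,-30,0,-3,0,160,-24,-40,0,-4,0,200,-30,-50,0,-5,0,240,-36,-60,0,-6,0,280,-42,-70,0,-7,0,300,-46,-79,0,-7.6,0,300,-46,-79,0,-7.6,0,300,-46,-79,0,-7.6,0]' ;python3 - <<'E'
from h import *
st()
for n in ["wrist","side","scene"]:
    c=snap(n);save(c["img"],n+"7.png")
    for t,z in [("jar1",50),("flask",120)]:
        for q in manip.masks_of(t,c):
            px=q["pixels"]; print(n,t,np.round(q["xy"],1),round(q["score"],2),px.sum(),np.round(onz(c,q["xy"],z)[:2]),c["img"][px].mean(0).round())
E
```

```text
clock: 11.5
eef_pos: [498.7, -330.5, 334.0]
eef_rot: [-1.572, 0.001, -1.576]
wrist_force: [0.3, 0.7, 0.2]
finger_gap: 93.7
{'clock': np.float64(11.5), 'joints': array([-0.647,  0.36 ,  1.199,  0.   ,  1.584, -0.642]), 'eef_pos': array([ 498.672, -330.476,  333.953]), 'eef_rot': array([-1.572e+00,  1.000e-03, -1.576e+00]), 'wrist_force': array([0.272, 0.738, 0.212]), 'moment': array([-0.012, -0.001, -0.051]), 'finger_gap': np.float64(93.715)}
wrist jar1 [362.  246.4] 0.93 1565 [ 559. -379.] [42. 40. 40.]
wrist jar1 [321.9 304.9] 0.92 1590 [ 504. -467.] [189. 117. 139.]
wrist jar1 [219.5 178.6] 0.89 1897 [ 371. -287.] [ 55. 160.  72.]
wrist jar1 [263.7 249. ] 0.78 1619 [ 424. -382.] [49. 47. 46.]
wrist jar1 [432.6 243.5] 0.78 1686 [ 655. -376.] [198. 121. 145.]
wrist jar1 [332.5 176.2] 0.6 2087 [ 518. -285.] [73. 44. 30.]
wrist flask [403.9 355.4] 0.72 4320 [ 607. -504.] [38. 39. 41.]
side jar1 [346.9 162.8] 0.86 437 [ 436. -352.] [55. 53. 50.]
side jar1 [326.9 142.6] 0.86 337 [ 501. -452.] [166.  93. 109.]
side jar1 [372.2 181.6] 0.71 415 [ 361. -267.] [ 29. 108.  44.]
side jar1 [306.7 160.6] 0.61 434 [ 560. -356.] [54. 52. 49.]
side jar1 [275.4 158.3] 0.57 397 [ 658. -363.] [167.  95. 111.]
side flask [295.7 117.9] 0.95 1216 [ 602. -482.] [50. 50. 50.]
scene jar1 [195.2 323.1] 0.95 566 [ 435. -397.] [59. 57. 53.]
scene jar1 [208.3 291.5] 0.87 598 [ 389. -297.] [ 28. 132.  51.]
scene jar1 [190.3 361.8] 0.74 475 [ 505. -489.] [214. 132. 153.]
scene jar1 [275.7 359.3] 0.6 721 [ 663. -383.] [205. 123. 142.]
scene flask [217.7 378.4] 0.66 2677 [ 628. -527.] [68. 68. 67.]
```

View pics/wrist7.png

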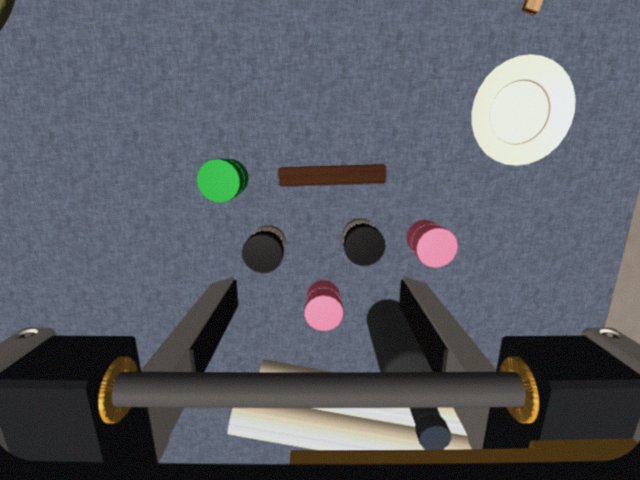

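View pics/side7.png

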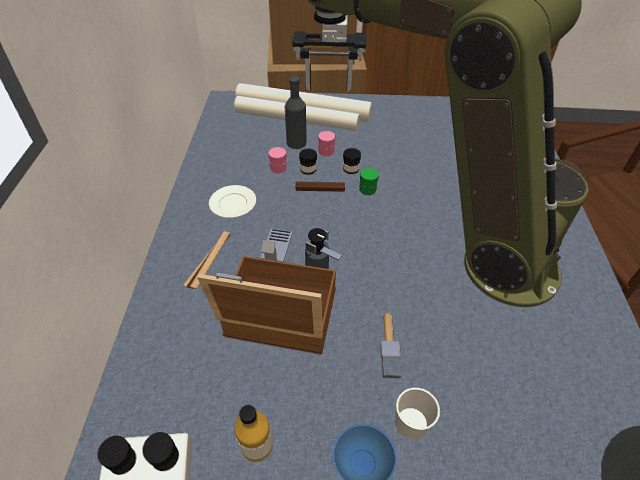

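View pics/scene7.png

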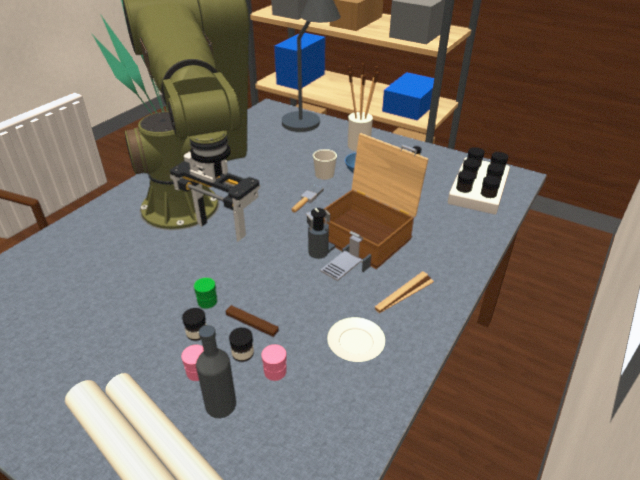

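Black-lidded candidates in the wrist view are at (263,250) and (363,244), which are the only two loose jars. The look-alikes are pink at (323,305) and (435,245) and green at (220,180). The lid stands fully open in the scene view, at (388,175). A close crop will check the choice.

```bash
python3 - <<'E'
from h import *
w=snap("wrist");s=snap("side")
save(w["img"],"w8.png",(180,130,480,350),2.6)
save(s["img"],"s8.png",(250,120,400,210),5)
for n,xy in [("A",(263,252)),("B",(364,244))]: print(n,onz(w,xy,64).round(1))
# joint fit: mask centroid comparisons
for c in (w,s):
    for q in manip.masks_of("jar1",c):
        m=q["pixels"]
        if c["img"][m].mean(0).max()<80: print(c["shot"],np.array(q["xy"]).round(1),np.argwhere(m).min(0)[::-1],np.argwhere(m).max(0)[::-1])
    for q in manip.tip_of("jar1",c): print("tip",np.array(q["xy"]).round(1),round(q["score"],2),onz(c,q["xy"],0).round(1))
E
```

```text
A [ 426.5 -382.    64. ]
B [ 560.9 -371.2   64. ]
22 [362.9 244.6] [342 220] [384 265]
22 [263.3 248.9] [242 226] [284 273]
tip [423.7 234.3] 0.95 [ 660.  -374.4    0. ]
tip [229.2 177.5] 0.7 [ 371.9 -289.1    0. ]
tip [357.6 236.9] 0.59 [ 559.9 -378.2    0. ]
tip [264.3 239. ] 0.58 [ 418.5 -381.2    0. ]
tip [369.3 191.6] 0.76 [ 365.  -278.6    0. ]
tip [307. 168.] 0.7 [ 561.4 -381.6    0. ]
tip [349.  171.4] 0.7 [ 426.8 -371.4    0. ]
tip [278.3 172.3] 0.64 [ 651.2 -355.7    0. ]
tip [325.  153.3] 0.59 [ 506.4 -461.2    0. ]
```

View pics/w8.png

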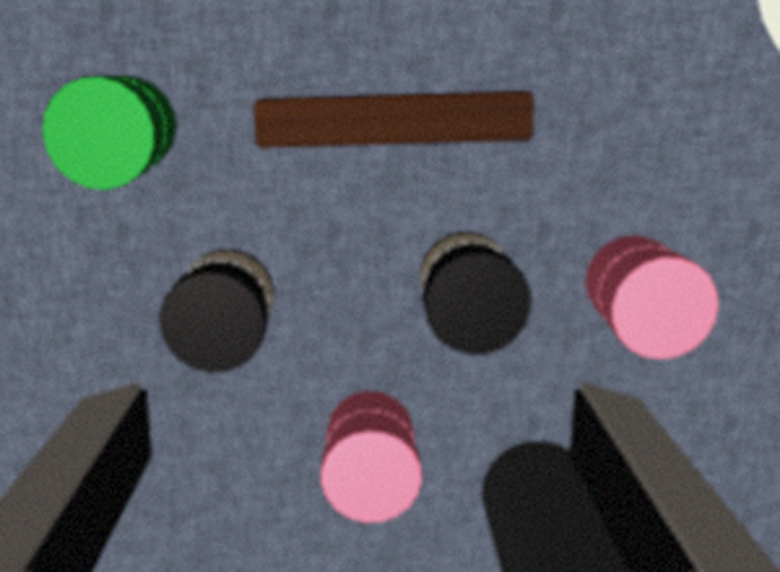

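View pics/s8.png

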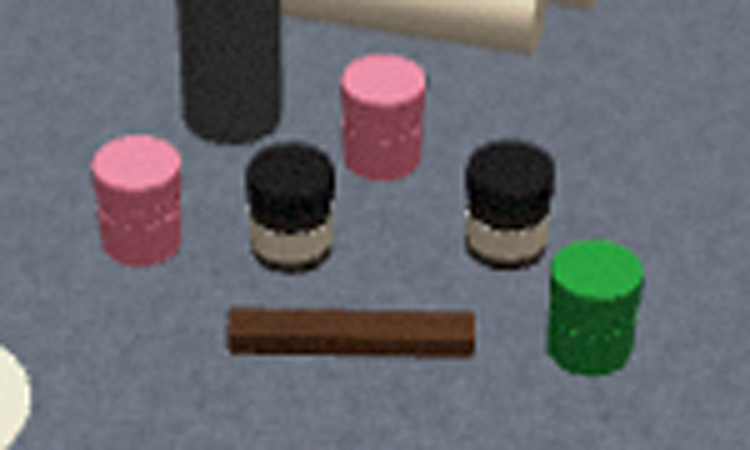

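The crop confirms jar A (top centre at wrist (262,252)) and jar B (top centre at (363,245)). Both have black lids and paper labels. B goes first.

```bash
python3 - <<'E'
from h import *
plan([560.5,-372,140],0); st()
E
```

```text
PLAN shift [ 42.  195.1  61.4] rot [-0.   -0.16  0.  ]
{'clock': np.float64(12.25), 'joints': array([-0.645,  0.359,  1.197, -0.   ,  1.585, -0.642]), 'eef_pos': array([ 499.214, -329.831,  335.055]), 'eef_rot': array([-1.571, -0.   , -1.574]), 'wrist_force': array([ 0.409, -0.492, -0.229]), 'moment': array([-0.008,  0.   , -0.003]), 'finger_gap': np.float64(93.985)}
```

```bash
python3 -m jog '[8,35,12,0,0,0,16,70,24,0,0,0,24,105,36,0,0,0,32,140,48,0,0,0,40,175,60,0,0,0,42,195,61.4,0,0,0,42,195,61.4,0,0,0,42,195,61.4,0,0,0]' 80;python3 - <<'E'
from h import *
w=snap("wrist");save(w["img"],"w9.png")
for q in manip.masks_of("jar1",w): print(np.array(q["xy"]).round(1),q["pixels"].sum(),w["img"][q["pixels"]].mean(0).round())
im=w["img"]; m=(im.max(2)<75).astype(np.uint8); m[:,:240]=0;m[:,400:]=0;m[330:]=0
n,l,stt,ce=cv2.connectedComponentsWithStats(m)
for i in range(1,n):
    if stt[i,4]>300: print(stt[i],ce[i].round(1),onz(w,ce[i],64).round(1))
s=snap("side");save(s["img"],"s9.png",(220,60,420,260),3);st()
E
```

```text
clock: 12.92
eef_pos: [560.2, -371.9, 139.8]
eef_rot: [-1.572, 0.001, -1.574]
wrist_force: [0.6, 0.4, 1.2]
finger_gap: 80.0
[145.6 269.5] 5793 [44. 41. 40.]
[318.4 264.7] 4732 [48. 46. 45.]
[257.9 347.9] 3001 [158.  91. 109.]
[440.6 260.3] 5415 [211. 135. 161.]
[ 57.9 142.9] 8224 [ 36. 138.  53.]
[ 281  224   73   76 4317] [317.3 262.3] [ 560.2 -372.    64. ]
[240 280  10  48 332] [243.9 300.7] [ 504.4 -402.6   64. ]
[387 280  13  50 422] [393.7 302.8] [ 618.1 -404.7   64. ]
{'clock': np.float64(13.067), 'joints': array([-0.64 ,  0.645,  1.22 ,  0.   ,  1.273, -0.638]), 'eef_pos': array([ 560.985, -372.35 ,  142.704]), 'eef_rot': array([-1.568, -0.002, -1.574]), 'wrist_force': array([ 0.775, -0.032,  0.268]), 'moment': array([ 0.026,  0.048, -0.024]), 'finger_gap': np.float64(79.882)}
```

View pics/w9.png

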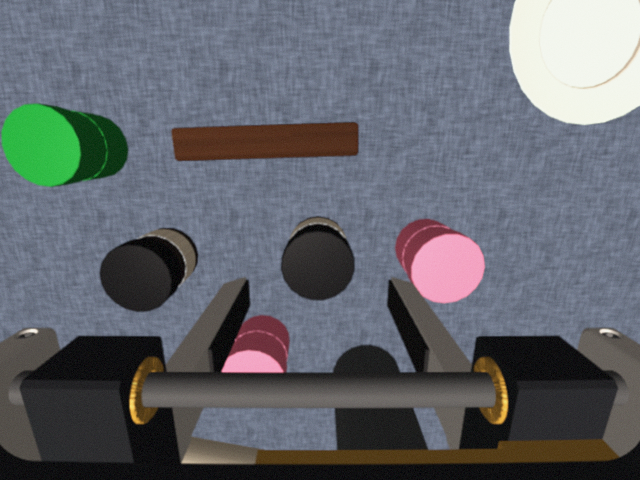

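View pics/s9.png

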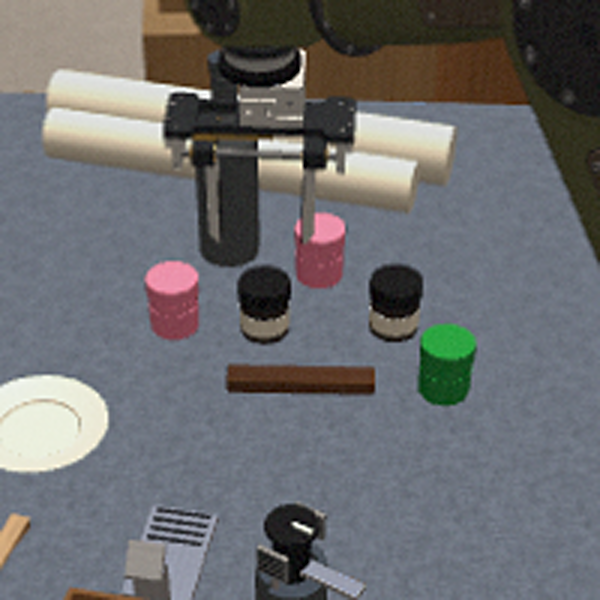

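The jar lid at (317,262) sits centred between the fingers. Descend and grip.

```bash
python3 -m jog '[0,20,0,0,0,0,0,40,0,0,0,0,0,60,0,0,0,0,0,80,0,0,0,0,0,86,0,0,0,0,0,86,0,0,0,0,0,86,0,0,0,0]' 80 && python3 -m jog '[0,0,0,0,0,0,0,0,0,0,0,0,0,0,0,0,0,0,0,0,0,0,0,0,0,0,0,0,0,0,0,0,0,0,0,0]' 45 20 && python3 -m jog '[0,-10,0,0,0,0,0,-40,0,0,0,0,0,-80,0,0,0,0,0,-120,0,0,0,0,0,-160,0,0,0,0,0,-200,0,0,0,0,0,-200,0,0,0,0,0,-200,0,0,0,0]'; python3 - <<'E'
from h import *
P=c2w(CH,(55,-35,0))[0]; plan([P[0],P[1],250],YD)
w=snap("wrist");save(w["img"],"w10.png")
E
```

```text
clock: 13.65
eef_pos: [561.0, -372.4, 55.9]
eef_rot: [-1.569, -0.001, -1.574]
wrist_force: [-0.7, 0.9, 0.9]
finger_gap: 79.6
clock: 14.15
eef_pos: [560.6, -372.1, 54.7]
eef_rot: [-1.57, -0.0, -1.574]
wrist_force: [-1.2, 1.0, 5.4]
finger_gap: 54.3
clock: 14.82
eef_pos: [560.8, -372.3, 256.8]
eef_rot: [-1.567, -0.003, -1.574]
wrist_force: [-0.5, -0.2, -3.3]
finger_gap: 54.6
PLAN shift [-501.1    5.8   78. ] rot [-0.21  7.4   0.13]
```

View pics/w10.png

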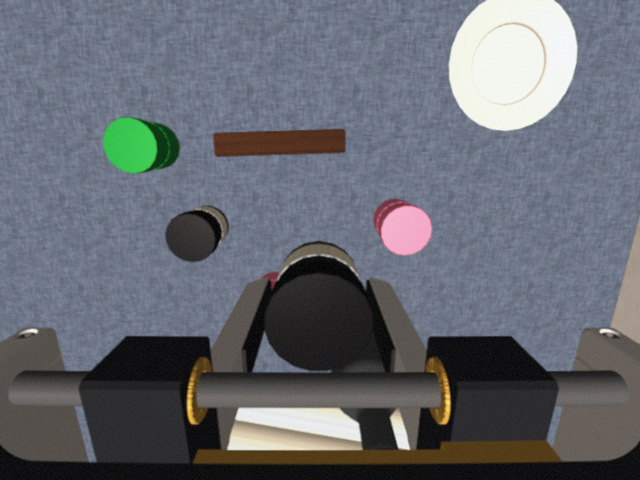

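Jar B is held at a 54.5 mm gap. I'll carry it to the chest.

```bash
python3 -m jog '[-20,0,3,0,0.5,0,-55,0,8,0,1,0,-95,0,15,0,1.5,0,-135,0,21,0,2,0,-175,0,27,0,2.5,0,-215,0,33,0,3,0,-250,0,39,0,3.7,0,-280,0,43,0,4.1,0,-300,0,46,0,4.5,0,-300,0,46,0,4.5,0]'; python3 - <<'E'
from h import *
P=c2w(CH,(55,-35,0))[0]; plan([P[0],P[1],250],YD)
s=snap("side");save(s["img"],"s11.png")
E
```

```text
clock: 15.7
eef_pos: [607.1, -68.3, 252.0]
eef_rot: [-1.574, 0.001, -1.649]
wrist_force: [0.6, -0.7, -0.9]
finger_gap: 54.7
PLAN shift [-198.9    2.2   17.7] rot [ 0.2   3.09 -0.05]
```

View pics/s11.png

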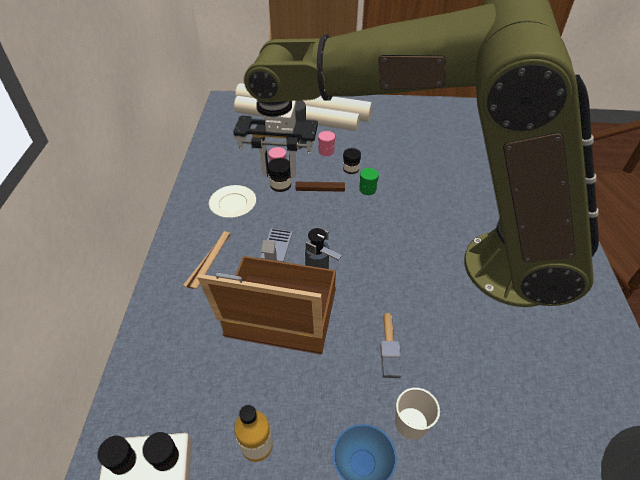

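```bash
python3 -m jog '[-25,0,2,0,0.5,0,-60,0,5,0,1,0,-95,0,9,0,1.5,0,-130,0,12,0,2,0,-160,1,15,0,2.5,0,-185,2,17,0,3,0,-199,2,17.7,0,3.1,0,-199,2,17.7,0,3.1,0,-199,2,17.7,0,3.1,0,-199,2,17.7,0,3.1,0]'; python3 - <<'E'
from h import *
P=c2w(CH,(55,-35,0))[0]; plan([P[0],P[1],62],YD)
s=snap("side");save(s["img"],"s12.png",(150,60,400,360),2)
w=snap("wrist");save(w["img"],"w12.png")
E
```

```text
clock: 16.58
eef_pos: [641.1, 123.1, 251.7]
eef_rot: [-1.571, -0.0, -1.707]
wrist_force: [-0.2, -0.2, -1.4]
finger_gap: 55.0
PLAN shift [ -5.4 189.7  -1.5] rot [ 0.04 -0.26  0.03]
```

View pics/s12.png

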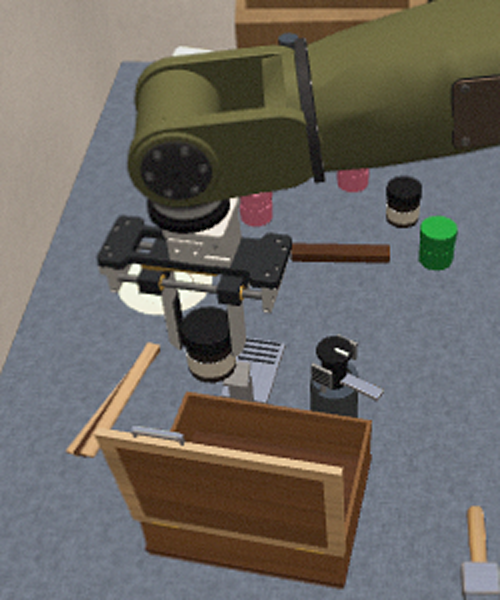

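View pics/w12.png

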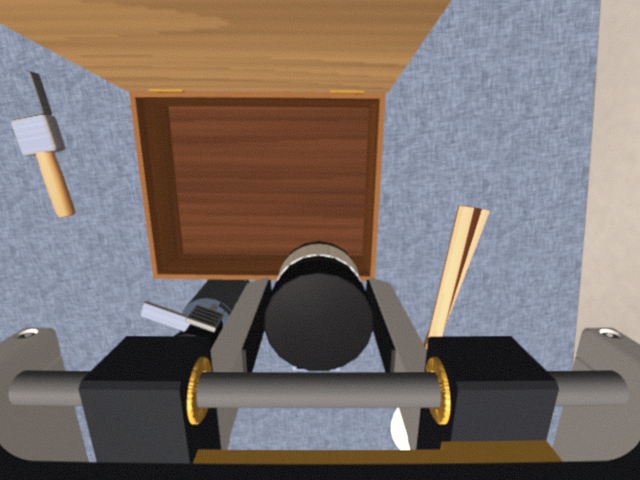

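```bash
python3 -m jog '[-5.4,25,-1.5,0,0,0,-5.4,55,-1.5,0,0,0,-5.4,85,-1.5,0,0,0,-5.4,115,-1.5,0,0,0,-5.4,140,-1.5,0,0,0,-5.4,160,-1.5,0,0,0,-5.4,175,-1.5,0,0,0,-5.4,183,-1.5,0,0,0,-5.4,183,-1.5,0,0,0]'; python3 - <<'E'
from h import *
st()
s=snap("side");save(s["img"],"s13.png",(150,60,400,360),2)
w=snap("wrist");save(w["img"],"w13.png")
E
```

```text
clock: 17.43
eef_pos: [639.7, 129.4, 67.4]
eef_rot: [-1.573, -0.001, -1.707]
wrist_force: [0.0, 0.0, -1.4]
finger_gap: 54.7
{'clock': np.float64(17.433), 'joints': array([ 0.143,  0.685,  1.341, -0.   ,  1.118,  0.28 ]), 'eef_pos': array([639.727, 129.351,  67.446]), 'eef_rot': array([-1.573e+00, -1.000e-03, -1.707e+00]), 'wrist_force': array([ 0.033,  0.029, -1.405]), 'moment': array([ 0.006,  0.046, -0.006]), 'finger_gap': np.float64(54.733)}
```

View pics/w13.png

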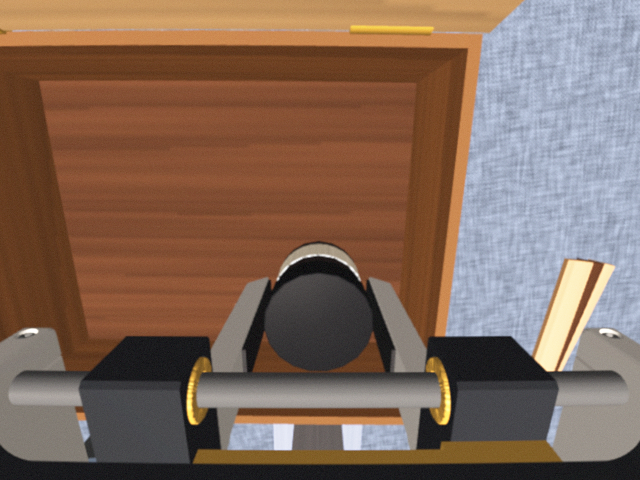

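```bash
python3 -m jog '[0,2,0,0,0,0,0,4,0,0,0,0,0,6,0,0,0,0,0,6.5,0,0,0,0,0,6.5,0,0,0,0]'
```

```text
clock: 17.95
eef_pos: [640.3, 130.3, 62.5]
eef_rot: [-1.571, -0.0, -1.706]
wrist_force: [0.5, -0.1, -2.2]
finger_gap: 54.5
```

```bash
python3 -m jog '[0,1.5,0,0,0,0,0,2.5,0,0,0,0,0,2.5,0,0,0,0]'
```

```text
clock: 18.2
eef_pos: [640.3, 130.3, 59.8]
eef_rot: [-1.571, -0.0, -1.706]
wrist_force: [-0.8, -0.7, -1.1]
finger_gap: 54.8
```

```bash
python3 -m jog '[0,0.7,0,0,0,0,0,0.7,0,0,0,0]' && python3 -m jog '[0,0,0,0,0,0,0,0,0,0,0,0,0,0,0,0,0,0,0,0,0,0,0,0]' 76 && python3 -m jog '[0,-20,0,0,0,0,0,-50,0,0,0,0,0,-85,0,0,0,0,0,-120,0,0,0,0,0,-160,0,0,0,0,0,-200,0,0,0,0,0,-200,0,0,0,0,0,-200,0,0,0,0]'; python3 - <<'E'
from h import *
plan([500,-330,300],0)
w=snap("wrist");save(w["img"],"w14.png")
E
```

```text
clock: 18.37
eef_pos: [640.4, 130.3, 59.7]
eef_rot: [-1.571, 0.0, -1.706]
wrist_force: [-1.6, 0.3, 2.0]
finger_gap: 54.3
clock: 18.7
eef_pos: [640.4, 130.3, 59.3]
eef_rot: [-1.571, 0.0, -1.706]
wrist_force: [-0.7, -0.5, -0.6]
finger_gap: 75.0
clock: 19.37
eef_pos: [641.0, 130.4, 261.8]
eef_rot: [-1.566, 0.001, -1.706]
wrist_force: [-0.2, -0.2, -0.5]
finger_gap: 75.9
PLAN shift [475.2 -39.1 -77.3] rot [-0.26 -7.76 -0.05]
```

View pics/w14.png

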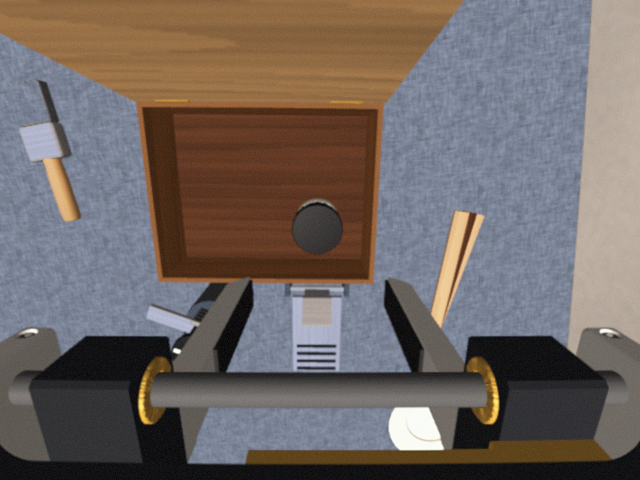

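Jar B stands upright inside at (317,225). Back to jar A.

```bash
python3 - <<'E'
from h import *
plan([426,-382,260],0)
E
```

```text
PLAN shift [ 536.5   -0.8 -143.2] rot [-0.03 -7.76 -0.01]
```

```bash
python3 -m jog '[37,0,-10,0,-0.5,0,75,0,-20,0,-1,0,113,0,-30,0,-1.5,0,150,0,-40,0,-2,0,187,0,-50,0,-2.5,0,225,0,-60,0,-3,0,262,0,-70,0,-3.5,0,300,0,-80,0,-4,0,300,0,-80,0,-4,0,300,0,-80,0,-4,0]' && python3 - <<'E'
from h import *
plan([426,-382,260],0)
E
```

```text
clock: 20.25
eef_pos: [519.6, -157.5, 257.9]
eef_rot: [-1.573, 0.001, -1.64]
wrist_force: [-0.1, 0.2, -0.2]
finger_gap: 76.0
PLAN shift [230.4  -2.1 -78. ] rot [ 0.13 -3.94 -0.05]
```

```bash
python3 -m jog '[35,0,-12,0,-0.6,0,72,0,-24,0,-1.2,0,110,0,-37,0,-1.8,0,147,0,-50,0,-2.4,0,185,0,-63,0,-3,0,215,0,-73,0,-3.5,0,230,0,-78,0,-3.9,0,230,0,-78,0,-3.9,0,230,0,-78,0,-3.9,0]' 80 && python3 - <<'E'
from h import *
w=snap("wrist");save(w["img"],"w15.png")
im=w["img"]; m=(im.max(2)<75).astype(np.uint8); m[:,:240]=0;m[:,400:]=0;m[330:]=0
n,l,stt,ce=cv2.connectedComponentsWithStats(m)
for i in range(1,n):
    if stt[i,4]>300: print(stt[i],ce[i].round(1),onz(w,ce[i],64).round(1))
plan([426,-382,140],0)
E
```

```text
clock: 21.0
eef_pos: [428.1, -379.8, 258.1]
eef_rot: [-1.572, 0.002, -1.569]
wrist_force: [0.4, 0.2, 0.0]
finger_gap: 79.9
[ 289  203   50   52 2008] [313.5 229.1] [ 423.6 -382.8   64. ]
[240 280  10  48 343] [244.  300.4] [ 344.  -466.5   64. ]
[388 280  12  50 399] [394.1 302.7] [ 515.7 -469.2   64. ]
PLAN shift [  2.9 118.5  -2.3] rot [ 0.05  0.18 -0.07]
```

View pics/w15.png

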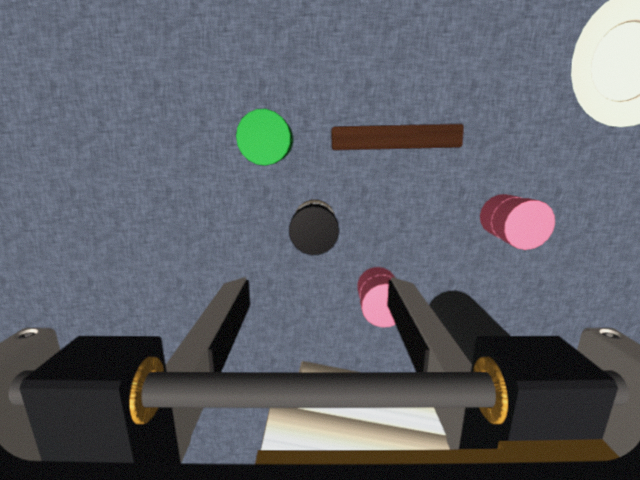

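```bash
python3 -m jog '[2,30,-3,0,0.2,0,3,65,-3.5,0,0.2,0,3,95,-3.5,0,0.2,0,3,118,-3.5,0,0.2,0,3,118,-3.5,0,0.2,0,3,118,-3.5,0,0.2,0]' && python3 - <<'E'
from h import *
w=snap("wrist");save(w["img"],"w16.png")
im=w["img"]; m=(im.max(2)<75).astype(np.uint8); m[:,:240]=0;m[:,400:]=0;m[330:]=0
n,l,stt,ce=cv2.connectedComponentsWithStats(m)
for i in range(1,n):
    if stt[i,4]>1000: print(stt[i],ce[i].round(1),onz(w,ce[i],64).round(1))
plan([425,-382.5,55],0)
E
```

```text
clock: 21.55
eef_pos: [424.9, -382.1, 141.2]
eef_rot: [-1.572, 0.001, -1.57]
wrist_force: [-0.2, -0.3, 1.4]
finger_gap: 79.9
[ 280  223   73   76 4282] [315.7 261. ] [ 423.6 -381.7   64. ]
PLAN shift [-0.5 87.6 -0.3] rot [-0.04  0.02  0.04]
```

```bash
python3 -m jog '[0,20,-1,0,0,0,0,40,-1,0,0,0,0,60,-1,0,0,0,0,78,-1,0,0,0,0,86,-1,0,0,0,0,86,-1,0,0,0,0,86,-1,0,0,0]' 80 && python3 -m jog '[0,0,0,0,0,0,0,0,0,0,0,0,0,0,0,0,0,0,0,0,0,0,0,0,0,0,0,0,0,0,0,0,0,0,0,0]' 45 20 && python3 -m jog '[0,-10,0,0,0,0,0,-40,0,0,0,0,0,-80,0,0,0,0,0,-120,0,0,0,0,0,-160,0,0,0,0,0,-200,0,0,0,0,0,-200,0,0,0,0,0,-200,0,0,0,0]'; python3 - <<'E'
from h import *
w=snap("wrist");save(w["img"],"w17.png")
P=c2w(CH,(-50,-35,0))[0]; plan([P[0],P[1],255],YD)
E
```

```text
clock: 22.18
eef_pos: [423.9, -383.9, 56.9]
eef_rot: [-1.57, -0.001, -1.572]
wrist_force: [0.9, -0.6, -0.2]
finger_gap: 79.7
clock: 22.68
eef_pos: [423.4, -383.7, 55.9]
eef_rot: [-1.57, -0.001, -1.572]
wrist_force: [-1.5, 1.1, 6.1]
finger_gap: 54.6
clock: 23.35
eef_pos: [423.5, -383.8, 257.8]
eef_rot: [-1.568, -0.003, -1.572]
wrist_force: [-0.5, 0.2, -2.4]
finger_gap: 54.8
PLAN shift [-5.259e+02  4.000e-01  1.125e+02] rot [-0.02  7.5   0.02]
```

View pics/w17.png

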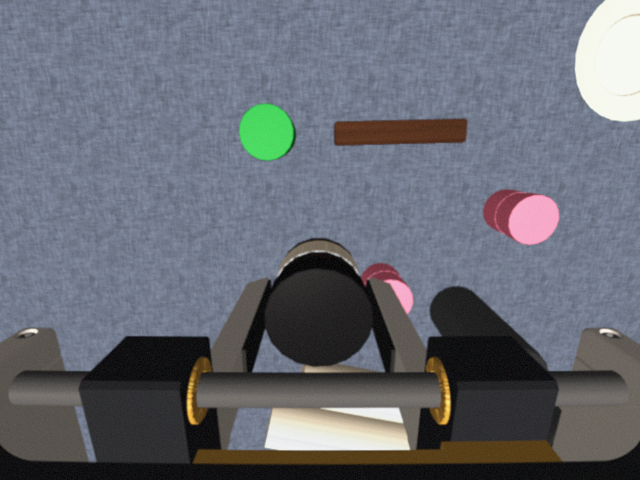

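```bash
python3 -m jog '[-20,0,4,0,0.3,0,-55,0,12,0,0.8,0,-95,0,20,0,1.3,0,-135,0,29,0,1.9,0,-175,0,37,0,2.4,0,-215,0,46,0,3,0,-250,0,53,0,3.5,0,-280,0,60,0,4,0,-300,0,64,0,4.3,0,-300,0,64,0,4.3,0]' && python3 - <<'E'
from h import *
P=c2w(CH,(-50,-35,0))[0]; plan([P[0],P[1],255],YD)
E
```

```text
clock: 24.23
eef_pos: [487.3, -80.4, 253.7]
eef_rot: [-1.574, 0.001, -1.644]
wrist_force: [-1.1, -0.7, -1.2]
finger_gap: 54.9
PLAN shift [-225.7   -1.1   32.4] rot [ 0.17  3.38 -0.06]
```

```bash
python3 -m jog '[-25,0,4,0,0.5,0,-60,0,9,0,1,0,-95,0,14,0,1.5,0,-130,0,19,0,2,0,-165,0,24,0,2.5,0,-195,0,28,0,3,0,-215,0,31,0,3.4,0,-225.7,-1,32.4,0,3.4,0,-225.7,-1,32.4,0,3.4,0,-225.7,-1,32.4,0,3.4,0]' && python3 - <<'E'
from h import *
w=snap("wrist");save(w["img"],"w18.png")
P=c2w(CH,(-50,-35,0))[0]; plan([P[0],P[1],67],YD)
E
```

```text
clock: 25.07
eef_pos: [536.8, 138.1, 255.6]
eef_rot: [-1.572, -0.001, -1.706]
wrist_force: [-0.9, -0.0, -1.3]
finger_gap: 54.4
PLAN shift [ -4.7 188.8  -1.1] rot [ 0.05 -0.23  0.03]
```

View pics/w18.png

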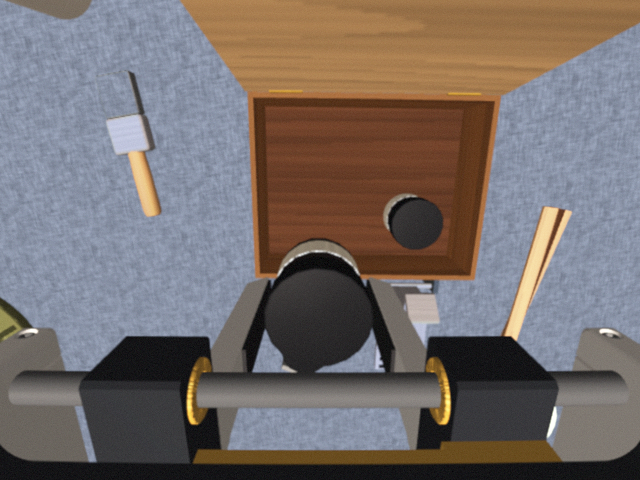

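```bash
python3 -m jog '[0,25,0,0,0,0,0,55,0,0,0,0,0,85,0,0,0,0,0,115,0,0,0,0,0,140,0,0,0,0,0,160,0,0,0,0,0,175,0,0,0,0,0,183,0,0,0,0,0,183,0,0,0,0,0,183,0,0,0,0]'; python3 - <<'E'
from h import *
w=snap("wrist");save(w["img"],"w19.png")
P=c2w(CH,(-50,-35,0))[0]; plan([P[0],P[1],61],YD);st()
E
```

```text
clock: 25.95
eef_pos: [537.2, 138.2, 73.9]
eef_rot: [-1.571, 0.0, -1.707]
wrist_force: [0.8, 0.2, -0.6]
finger_gap: 54.7
PLAN shift [-3.6 13.4 -1.9] rot [-0.08 -0.23 -0.02]
{'clock': np.float64(26.0), 'joints': array([ 0.186,  0.483,  1.651, -0.   ,  1.005,  0.322]), 'eef_pos': array([537.492, 138.51 ,  74.41 ]), 'eef_rot': array([-1.569,  0.   , -1.707]), 'wrist_force': array([0.003, 0.701, 0.096]), 'moment': array([ 0.007,  0.049, -0.033]), 'finger_gap': np.float64(54.322)}
```

View pics/w19.png

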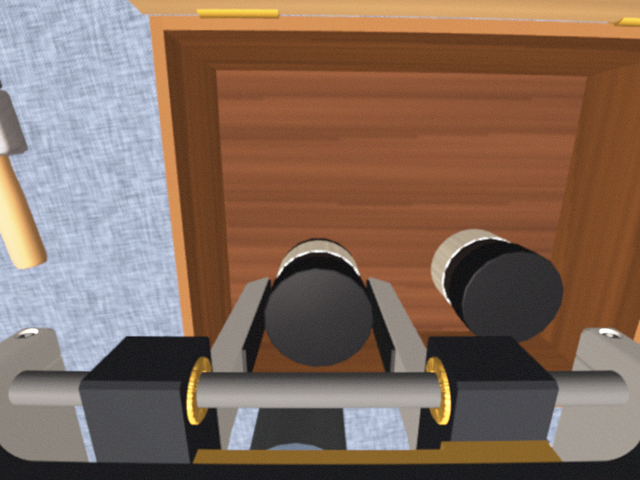

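```bash
python3 -m jog '[-1,4,-0.5,0,0,0,-2,8,-1,0,0,0,-3,11,-1.5,0,0,0,-3,12.5,-1.5,0,0,0,-3,13,-1.5,0,0,0,-3,13,-1.5,0,0,0]'
```

```text
clock: 26.5
eef_pos: [535.8, 142.4, 60.9]
eef_rot: [-1.571, 0.0, -1.706]
wrist_force: [-4.2, 0.2, 7.1]
finger_gap: 54.8
```

Contact with the floor, 7 N up. Release and rise.

```bash
python3 -m jog '[0,0,0,0,0,0,0,0,0,0,0,0,0,0,0,0,0,0,0,0,0,0,0,0]' 76 && python3 -m jog '[0,-20,0,0,0,0,0,-50,0,0,0,0,0,-85,0,0,0,0,0,-120,0,0,0,0,0,-160,0,0,0,0,0,-200,0,0,0,0,0,-240,0,0,0,0,0,-260,0,0,0,0,0,-260,0,0,0,0,0,-260,0,0,0,0]'; python3 - <<'E'
from h import *
st()
for n in ["wrist","side","scene"]:
    c=snap(n);save(c["img"],n+"20.png")
E
```

```text
clock: 26.83
eef_pos: [535.9, 142.2, 60.3]
eef_rot: [-1.571, -0.0, -1.706]
wrist_force: [-0.2, -0.2, 0.5]
finger_gap: 75.2
clock: 27.67
eef_pos: [536.0, 142.2, 320.8]
eef_rot: [-1.569, 0.0, -1.706]
wrist_force: [0.4, -0.2, -0.3]
finger_gap: 75.7
{'clock': np.float64(27.667), 'joints': array([ 0.193,  0.257,  1.361, -0.   ,  1.522,  0.329]), 'eef_pos': array([536.024, 142.177, 320.809]), 'eef_rot': array([-1.569,  0.   , -1.706]), 'wrist_force': array([ 0.387, -0.181, -0.28 ]), 'moment': array([ 0.029, -0.032,  0.019]), 'finger_gap': np.float64(75.707)}
```

View pics/wrist20.png

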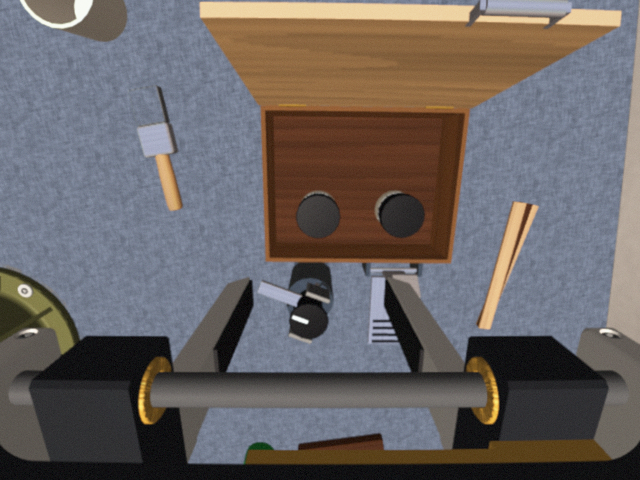

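View pics/scene20.png

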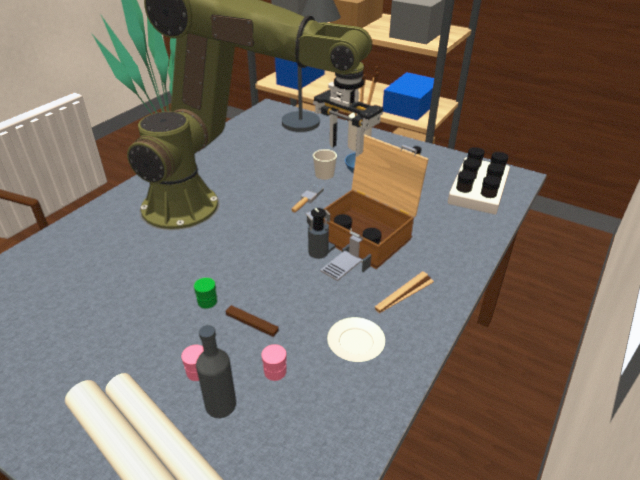

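View pics/side20.png

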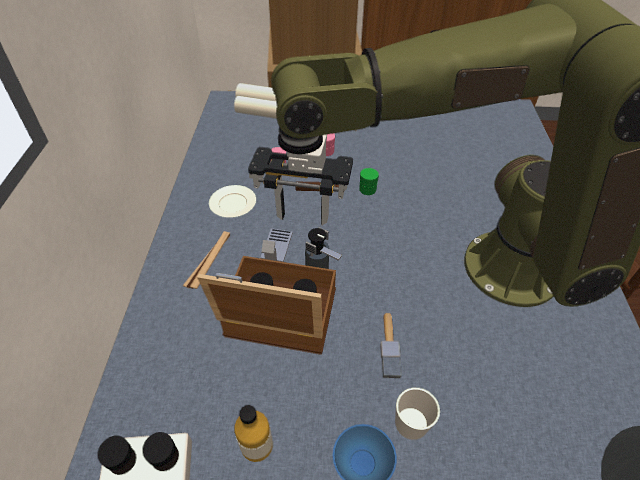

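Both jars stand upright in the chest at wrist (318,215) and (402,215), and no other black-lidded loose jar is visible anywhere. Next I close the lid with shut fingers from behind it.

```bash
python3 - <<'E'
from h import *
P=c2w(CH,(0,145,0))[0]; plan([P[0],P[1],335],YD)
E
```

```text
PLAN shift [-180.5  -16.6   49.8] rot [ 0.14 -0.2   0.05]
```

```bash
python3 -m jog '[0,-16,15,0,0,0,-20,-17,30,0,0,0,-50,-17,45,0,0,0,-85,-17,50,0,0,0,-120,-17,50,0,0,0,-150,-17,50,0,0,0,-172,-17,50,0,0,0,-180,-17,50,0,0,0,-180,-17,50,0,0,0,-180,-17,50,0,0,0]' 0 20; python3 - <<'E'
from h import *
s=snap("side");save(s["img"],"s21.png",(150,60,400,360),2)
w=snap("wrist");save(w["img"],"w21.png")
P=c2w(CH,(0,145,0))[0]; plan([P[0],P[1],257],YD)
st()
E
```

```text
clock: 28.65
eef_pos: [609.8, 313.1, 336.4]
eef_rot: [-1.572, -0.001, -1.706]
wrist_force: [0.5, 0.0, 0.3]
finger_gap: 12.8
PLAN shift [-1.8 80.4 -0.8] rot [ 0.   -0.27  0.01]
{'clock': np.float64(28.75), 'joints': array([ 0.42 ,  0.587,  0.866, -0.   ,  1.688,  0.557]), 'eef_pos': array([609.918, 312.352, 337.368]), 'eef_rot': array([-1.571, -0.   , -1.708]), 'wrist_force': array([-0.394, -0.709,  0.24 ]), 'moment': array([-0.038,  0.019, -0.01 ]), 'finger_gap': np.float64(4.51)}
```

View pics/s21.png

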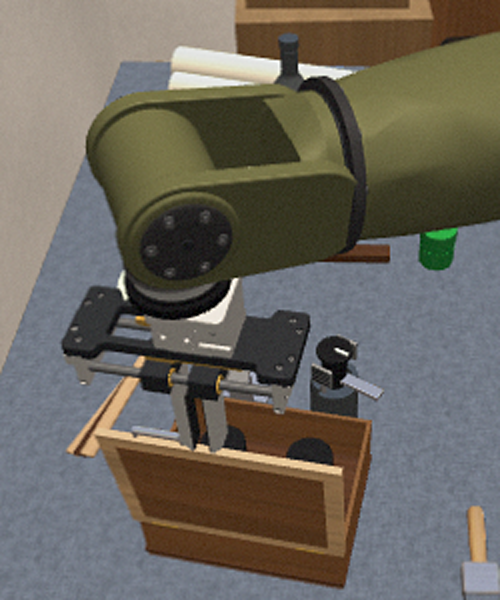

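View pics/w21.png

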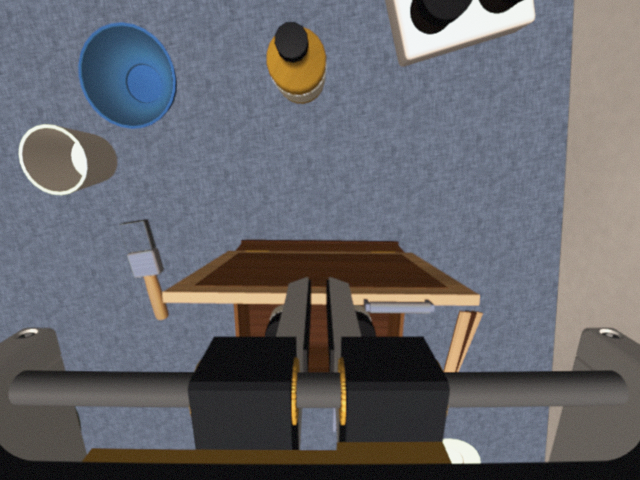

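```bash
python3 - <<'E'
from h import *
w=snap("wrist")
for z,xy in [(268,(320,290)),(268,(320,303))]:
    P=onz(w,xy,z); print((P-[CH[0],CH[1],0])@chestR(CH))
th=1.7
for s,n in [(184,0),(184,8)]:
    P=(0,90-s*np.cos(th)+n*np.sin(th),86+s*np.sin(th)+n*np.cos(th)); print(P,proj(w,c2w(CH,P)))
e=manip.read_state()["eef_pos"]; print((e-[CH[0],CH[1],0])@chestR(CH)); print(proj(w,e-[0,0,22]))
E
```

```text
[  2.62887322 123.9570762  268.        ]
[  2.59373632 113.55775131 268.        ]
(0, np.float64(113.70738695037653), np.float64(268.46632512325425)) [[316.48520439 303.11124113]]
(0, np.float64(121.64070543399627), np.float64(267.43556916889)) [[316.42280191 292.62176844]]
[  0.81434361 143.19465817 337.65517556]
[[317.23344411 292.66688015]]
```

```bash
python3 -m jog '[-8,0,0,0,0,0,-8,30,0,0,0,0,-8,60,0,0,0,0,-8,80,0,0,0,0,-8,80,0,0,0,0,-8,80,0,0,0,0]'; python3 - <<'E'
from h import *
s=snap("side");save(s["img"],"s22.png",(150,60,400,360),2)
e=st()["eef_pos"]; print((e-[CH[0],CH[1],0])@chestR(CH))
E
```

```text
clock: 29.3
eef_pos: [610.8, 321.5, 257.5]
eef_rot: [-1.572, -0.0, -1.707]
wrist_force: [0.2, 0.4, 0.3]
finger_gap: 0.6
{'clock': np.float64(29.35), 'joints': array([0.432, 0.613, 1.002, 0.   , 1.525, 0.567]), 'eef_pos': array([611.202, 321.729, 259.093]), 'eef_rot': array([-1.569e+00,  1.000e-03, -1.707e+00]), 'wrist_force': array([0.07 , 0.766, 0.911]), 'moment': array([0.014, 0.034, 0.019]), 'finger_gap': np.float64(0.883)}
[  0.81602963 152.66497633 259.09316013]
```

View pics/s22.png

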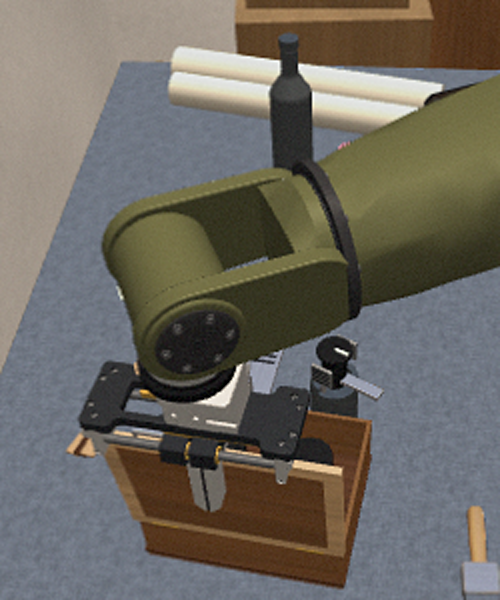

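```bash
cat > traj.py <<'E'
from h import *
import sys
th0,th1,n=map(float,sys.argv[1:4])
s0=manip.read_state(); e=(s0["eef_pos"]-[CH[0],CH[1],0])@chestR(CH); print(e.round(1))
for th in np.linspace(th0,th1,int(n)):
    s=150+(1-th/1.7)*26
    y=90-s*np.cos(th)+8*np.sin(th)+8; z=86+s*np.sin(th)+8*np.cos(th)+22
    print(round(th,2),"x",round(e[1]-y,1),"y",round(e[2]-z,1), "z",round(-e[0],1))
E
python3 traj.py 1.75 1.15 9
```

```text
[  0.8 152.7 259.1]
1.75 x 20.2 y 5.7 z -0.8
1.68 x 31.1 y 2.4 z -0.8
1.6 x 42.2 y -0.1 z -0.8
1.52 x 53.7 y -1.8 z -0.8
1.45 x 65.3 y -2.6 z -0.8
1.38 x 77.0 y -2.5 z -0.8
1.3 x 88.7 y -1.5 z -0.8
1.22 x 100.4 y 0.4 z -0.8
1.15 x 112.1 y 3.2 z -0.8
```

```bash
python3 -m jog '[10,3,-0.8,0,0,0,20,4,-0.8,0,0,0,31,2.4,-0.8,0,0,0,42,0,-0.8,0,0,0,54,-2,-0.8,0,0,0,65,-2.6,-0.8,0,0,0,77,-2.5,-0.8,0,0,0,88.7,-1.5,-0.8,0,0,0,100,0,-0.8,0,0,0,112,3,-0.8,0,0,0]'; python3 traj.py 1.15 0.45 10;python3 - <<'E'
from h import *
s=snap("side");save(s["img"],"s23.png",(150,60,400,360),2)
E
```

```text
clock: 30.18
eef_pos: [594.8, 209.7, 254.4]
eef_rot: [-1.57, 0.0, -1.706]
wrist_force: [-0.2, 2.6, -0.8]
finger_gap: 0.7
[ -0.7  39.5 254.4]
1.15 x -1.1 y -1.5 z 0.7
1.07 x 10.7 y 2.4 z 0.7
0.99 x 22.4 y 7.2 z 0.7
0.92 x 33.7 y 13.0 z 0.7
0.84 x 44.5 y 19.7 z 0.7
0.76 x 54.9 y 27.2 z 0.7
0.68 x 64.8 y 35.7 z 0.7
0.61 x 74.0 y 44.9 z 0.7
0.53 x 82.5 y 54.9 z 0.7
0.45 x 90.3 y 65.6 z 0.7
```

View pics/s23.png

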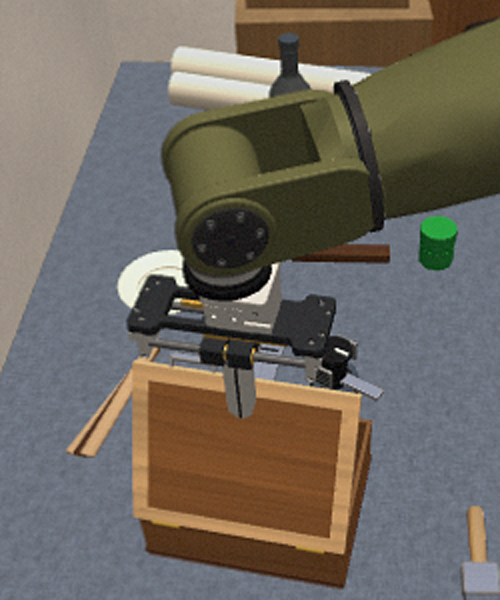

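The lid follows the fingers. Continue.

```bash
python3 -m jog '[10.7,2.4,0.7,0,0,0,22.4,7.2,0.7,0,0,0,33.7,13,0.7,0,0,0,44.5,19.7,0.7,0,0,0,54.9,27.2,0.7,0,0,0,64.8,35.7,0.7,0,0,0,74,45,0.7,0,0,0,82.5,55,0.7,0,0,0,90.3,65.6,0.7,0,0,0]'; python3 traj.py 0.42 0.0 9;python3 - <<'E'
from h import *
s=snap("side");save(s["img"],"s24.png",(150,60,400,360),2)
E
```

```text
clock: 30.98
eef_pos: [583.2, 120.3, 187.7]
eef_rot: [-1.571, -0.0, -1.706]
wrist_force: [-0.1, 1.2, 1.4]
finger_gap: 0.3
[ -0.4 -50.6 187.7]
0.42 x 2.9 y 3.3 z 0.4
0.37 x 7.5 y 11.0 z 0.4
0.32 x 11.6 y 19.1 z 0.4
0.26 x 15.4 y 27.4 z 0.4
0.21 x 18.7 y 35.9 z 0.4
0.16 x 21.5 y 44.6 z 0.4
0.1 x 23.9 y 53.5 z 0.4
0.05 x 25.9 y 62.5 z 0.4
0.0 x 27.4 y 71.7 z 0.4
```

View pics/s24.png

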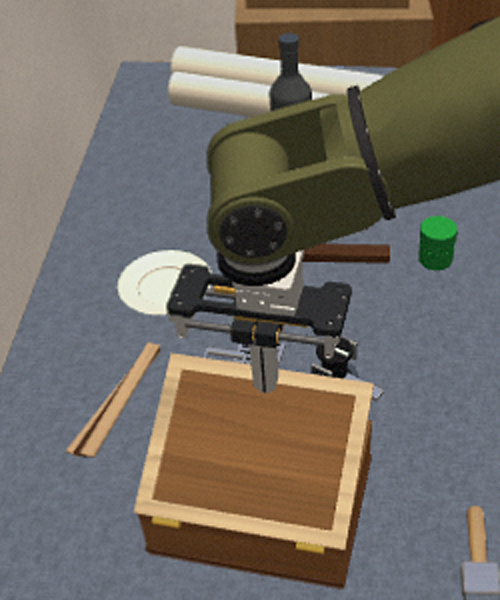

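```bash
python3 -m jog '[2.9,3.3,0.4,0,0,0,7.5,11,0.4,0,0,0,11.6,19,0.4,0,0,0,15.4,27.4,0.4,0,0,0,18.7,36,0.4,0,0,0,21.5,44.6,0.4,0,0,0,23.9,53.5,0.4,0,0,0,25.9,60,0.4,0,0,0,25.9,60,0.4,0,0,0]'; python3 - <<'E'
from h import *
st()
E
```

```text
clock: 31.78
eef_pos: [580.2, 95.6, 127.6]
eef_rot: [-1.571, 0.001, -1.706]
wrist_force: [0.3, 2.3, 3.6]
finger_gap: 0.5
{'clock': np.float64(31.783), 'joints': array([1.010e-01, 4.800e-01, 1.515e+00, 1.000e-03, 1.147e+00, 2.360e-01]), 'eef_pos': array([580.234,  95.586, 127.642]), 'eef_rot': array([-1.571e+00,  1.000e-03, -1.706e+00]), 'wrist_force': array([0.308, 2.319, 3.606]), 'moment': array([ 0.507, -0.076,  0.045]), 'finger_gap': np.float64(0.528)}
```

```bash
python3 -m jog '[0,3,0,0,0,0,0.5,6,0,0,0,0,1,9,0,0,0,0,1,10.5,0,0,0,0,1,11.5,0,0,0,0,1,12,0,0,0,0,1,12,0,0,0,0]'
```

```text
clock: 32.37
eef_pos: [580.1, 94.4, 116.6]
eef_rot: [-1.571, -0.0, -1.706]
wrist_force: [0.3, -0.5, 1.0]
finger_gap: 0.6
```

```bash
python3 -m jog '[0,1,0,0,0,0,0,2,0,0,0,0,0,2.5,0,0,0,0,0,2.5,0,0,0,0]' && python3 -m jog '[0,-20,0,0,0,0,0,-50,0,0,0,0,0,-90,0,0,0,0,0,-130,0,0,0,0,0,-130,0,0,0,0,0,-130,0,0,0,0]' 90; python3 - <<'E'
from h import *
s=snap("side");save(s["img"],"s25.png",(150,60,400,360),2)
w=snap("wrist");save(w["img"],"w25.png")
plan([511.4,40.8,215],YD+69)
E
```

```text
clock: 32.7
eef_pos: [580.3, 94.5, 114.5]
eef_rot: [-1.57, -0.0, -1.706]
wrist_force: [-1.4, -1.8, 4.8]
finger_gap: 0.7
clock: 33.2
eef_pos: [580.8, 94.7, 246.2]
eef_rot: [-1.567, 0.001, -1.706]
wrist_force: [0.1, -0.9, -1.4]
finger_gap: 37.5
PLAN shift [ 62.5  28.2 -60.5] rot [ 8.000e-02 -6.919e+01 -4.000e-02]
```

View pics/s25.png

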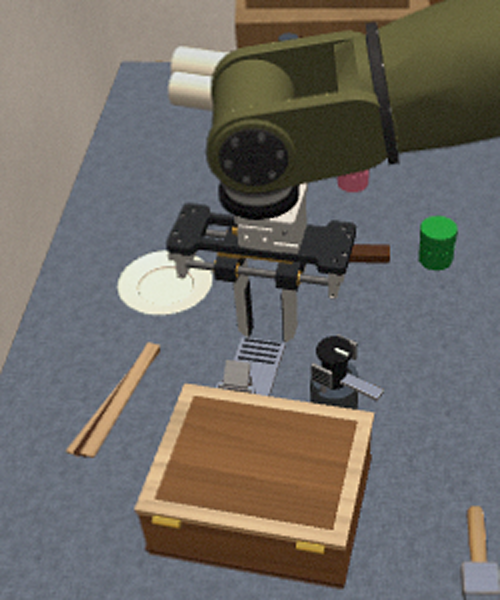

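View pics/w25.png

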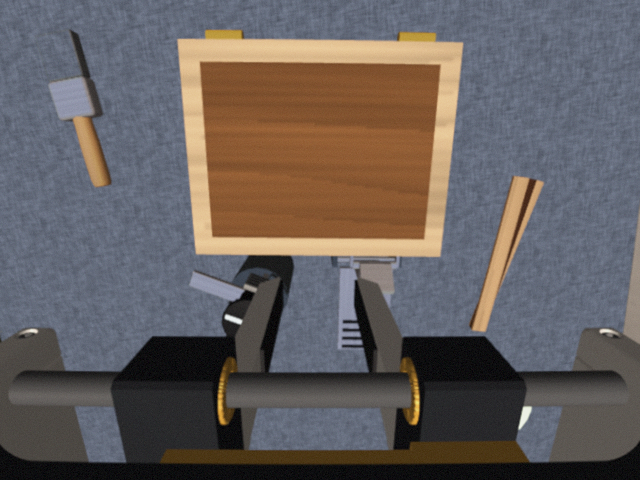

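The lid stays shut. Now to lock the cap.

```bash
python3 -m jog '[6,3,-6,0,-7,0,12,6,-12,0,-14,0,19,9,-18,0,-21,0,25,12,-24,0,-28,0,31,14,-30,0,-35,0,37,16,-36,0,-42,0,44,19,-42,0,-49,0,50,22,-49,0,-56,0,56,24,-55,0,-63,0,62.5,26,-60.5,0,-69.1,0]' 94 && python3 -m jog '[0,0,0,0,0,0,0,0,0,0,0,0]'; python3 - <<'E'
from h import *
w=snap("wrist");save(w["img"],"w26.png")
plan([511.6,40.8,127.9],YD+68.8)
E
```

```text
clock: 34.13
eef_pos: [510.8, 40.6, 216.4]
eef_rot: [-1.572, 0.003, -0.494]
wrist_force: [-0.9, 0.3, 0.4]
finger_gap: 93.9
clock: 34.3
eef_pos: [511.5, 40.8, 217.2]
eef_rot: [-1.572, 0.002, -0.504]
wrist_force: [-0.7, 0.1, -0.4]
finger_gap: 94.0
PLAN shift [-0.  89.7 -0.2] rot [ 0.03 -0.13 -0.06]
```

View pics/w26.png

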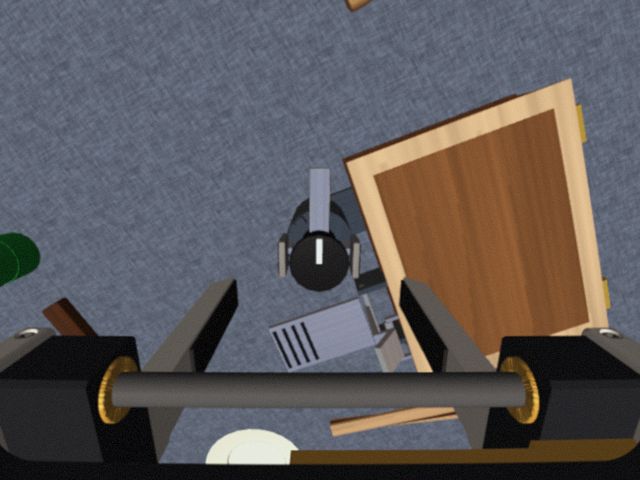

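```bash
python3 -m jog '[0,25,0,0,0,0,0,50,0,0,0,0,0,75,0,0,0,0,0,88.5,0,0,0,0,0,88.5,0,0,0,0,0,88.5,0,0,0,0]' 94 && python3 -m jog '[0,0,0,0,0,0,0,0,0,0,0,0,0,0,0,0,0,0,0,0,0,0,0,0,0,0,0,0,0,0,0,0,0,0,0,0,0,0,0,0,0,0,0,0,0,0,0,0,0,0,0,0,0,0,0,0,0,0,0,0]' 40 25
```

```text
clock: 34.85
eef_pos: [511.9, 41.1, 129.5]
eef_rot: [-1.571, 0.001, -0.502]
wrist_force: [0.6, -0.6, 0.5]
finger_gap: 94.1
clock: 35.68
eef_pos: [512.0, 40.8, 130.4]
eef_rot: [-1.57, -0.001, -0.5]
wrist_force: [-1.8, -0.2, 7.3]
finger_gap: 47.1
```

```bash
python3 -m jog '[0,0,0,0,4,0,0,0,0,0,8,0,0,0,0,0,12,0,0,0,0,0,16,0,0,0,0,0,20,0,0,0,0,0,24,0,0,0,0,0,28,0,0,0,0,0,32,0,0,0,0,0,36,0,0,0,0,0,36,0]' && python3 -m jog '[0,0,0,0,4,0,0,0,0,0,8,0,0,0,0,0,12,0,0,0,0,0,16,0,0,0,0,0,20,0,0,0,0,0,24,0,0,0,0,0,28,0,0,0,0,0,32,0,0,0,0,0,33.5,0,0,0,0,0,33.5,0]'; python3 - <<'E'
from h import *
st()
w=snap("wrist");save(w["img"],"w27.png")
E
```

```text
clock: 36.52
eef_pos: [511.7, 40.6, 130.3]
eef_rot: [-1.571, -0.0, -1.133]
wrist_force: [-4.4, -1.2, 9.0]
finger_gap: 47.1
clock: 37.35
eef_pos: [511.5, 40.6, 130.3]
eef_rot: [-1.571, -0.001, -1.715]
wrist_force: [-6.5, -2.0, 10.1]
finger_gap: 47.0
{'clock': np.float64(37.35), 'joints': array([ 8.000e-03,  3.240e-01,  1.731e+00, -1.000e-03,  1.087e+00,
        1.520e-01]), 'eef_pos': array([511.467,  40.586, 130.285]), 'eef_rot': array([-1.571e+00, -1.000e-03, -1.715e+00]), 'wrist_force': array([-6.484, -2.012, 10.075]), 'moment': array([-0.298,  1.282,  0.342]), 'finger_gap': np.float64(46.993)}
```

View pics/w27.png

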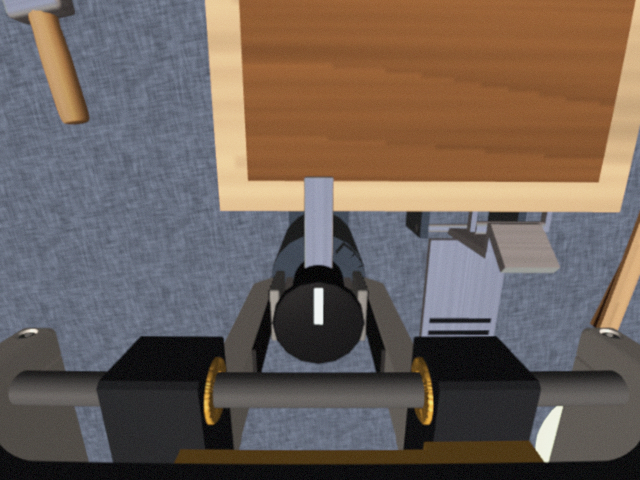

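The tongue is back over the lid, and 0.34 N m at the end shows it is on its stop. Release and rise.

```bash
python3 -m jog '[0,0,0,0,0,0,0,0,0,0,0,0,0,0,0,0,0,0,0,0,0,0,0,0,0,0,0,0,0,0,0,0,0,0,0,0,0,0,0,0,0,0]' 94 && python3 -m jog '[0,-30,0,0,0,0,0,-70,0,0,0,0,0,-110,0,0,0,0,0,-150,0,0,0,0,0,-150,0,0,0,0,0,-150,0,0,0,0]';python3 - <<'E'
from h import *
st()
c=snap("wrist"); save(c["img"],"w28.png",(180,100,480,325),2.6)
for n in ["side","scene"]: save(snap(n)["img"],n+"28.png")
E
```

```text
clock: 37.98
eef_pos: [511.7, 40.8, 129.6]
eef_rot: [-1.571, -0.0, -1.713]
wrist_force: [0.1, -1.1, -0.9]
finger_gap: 90.1
clock: 38.48
eef_pos: [512.3, 40.8, 281.4]
eef_rot: [-1.567, 0.001, -1.713]
wrist_force: [-0.4, -0.0, -1.3]
finger_gap: 93.9
{'clock': np.float64(38.483), 'joints': array([0.008, 0.179, 1.544, 0.   , 1.414, 0.151]), 'eef_pos': array([512.298,  40.815, 281.448]), 'eef_rot': array([-1.567e+00,  1.000e-03, -1.713e+00]), 'wrist_force': array([-0.383, -0.03 , -1.259]), 'moment': array([ 0.051, -0.002, -0.026]), 'finger_gap': np.float64(93.895)}
```

View pics/w28.png

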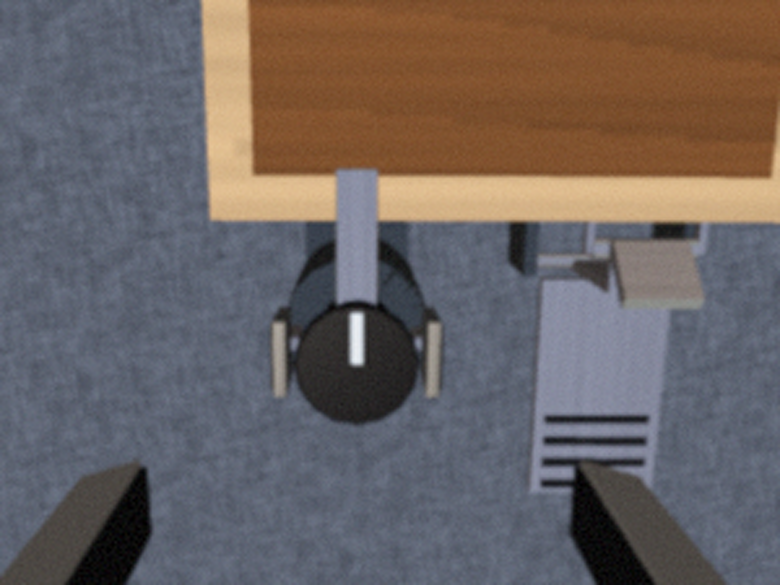

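View pics/side28.png

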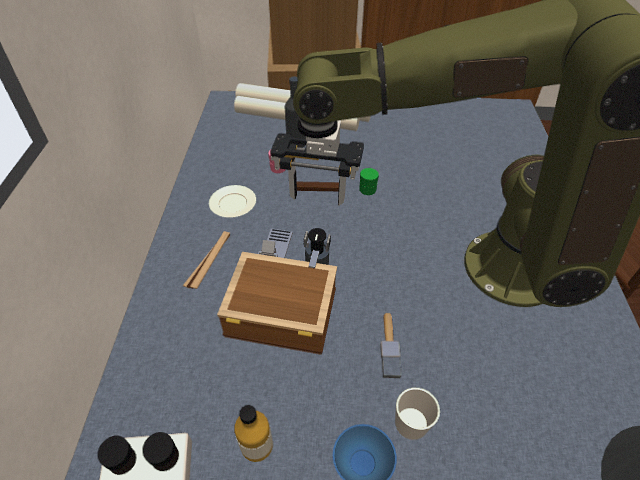

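View pics/scene28.png

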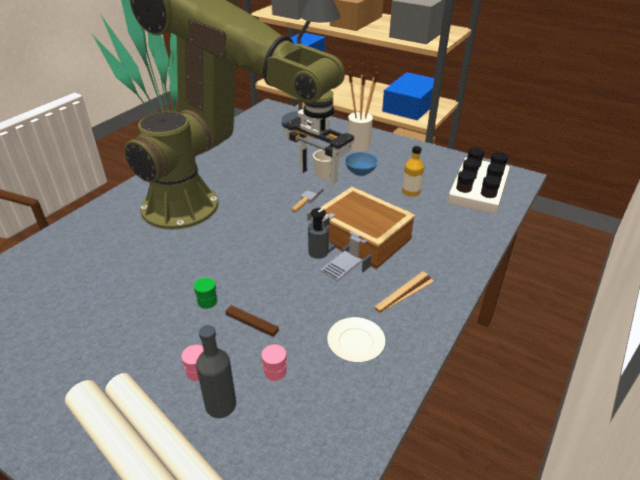

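The tongue lies over the lid at crop (357,200). Both tabs are sprung out at (280,357) and (433,357), the lid is shut, and the other things are in place.

```bash
python3 -c "
from cell import manip
print(manip.sign_off())"
```

```text
the job is handed in; nothing more can be done
None
```

The job is done and handed in at about 38.5 s on the robot's clock. I unlocked the cap, pressed the pedal to its stop so the lid sprang open, and stood both loose black-lidded jars upright in the chest. I then pushed the lid shut and locked the cap again.

- **Jars:** The wrist view after the second placing showed both upright inside. I saw no other loose jar, and left the two pink look-alikes, the green one and the rack of bottles alone.
- **Lid:** It stayed shut after I withdrew the fingers. I did not see the click as a force peak. I only felt the spring load drop to about 1 N and then a firm stop at 5 N.
- **Cap:** It read 0.34 N m against its end stop. The last pictures show the tongue over the lid and both tabs sprung out.
- **Other things:** The last pictures show the other objects where they stood at the start.
- **Checks:** None failed. There was one mild disagreement: squeezing the cap the first time gave about 13 N sideways and up, so I moved the tool about 1 mm and it cleared.

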